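# Raise the pail's bail and hang it on the sprung hanger

### The arm

A 7-joint arm with a two-finger parallel gripper is mounted at the origin on a cart in front of the work surface, level with it; the furniture and walls round the work are solid. World frame = base frame: x ahead of the robot, y to its left, z up, the work surface at z = 0. Lengths are in m, angles in degrees, forces in N, time in s.
With the tool pointing down it reaches from about 0.4 to 0.925 m from the base axis. Payload 4.1 kg.
Tool frame: the origin (TCP) lies on the centre line of the jaws, within the pads' length; the fingertips stand manip.finger_overhang ahead of it and the grasp point (between the pads) lies 3 mm ahead of it (manip.finger_overhang is the distance from the TCP to the fingertips, in m); x points along the fingers, y is the direction in which the jaws open and shut, and the axes are right-handed (so a half turn about x gives the same grasp; the last joint's range is limited). The gripper opens to 85 mm and grips with 20 to 120 N. Pads are 22 mm wide; open, the fingers measure 114 mm over their backs; the gripper's body (76 mm by 85 mm) begins 54 mm behind the grasp point. The pads swing forward as they close: fully open they stand 13 mm farther back than shut.
Start: joints at [63.999, 22.827, 2.584, 88.041, -1.071, 69.15, -2.905], TCP at [0.226, -0.61, 0.253] pointing down, gripper open.
Joint ranges: [-161.44, 161.44], [-28.35, 127.94], [-78.24, 83.42], [0, 140.83], [-78.03, 258.03], [13.02, 114.36], [-168.23, 168.23]. Speed limits (degrees/s): [147.25, 147.25, 180, 180, 180, 180, 180].

### API

Orientations are given as [roll, pitch, yaw] about the fixed x, y, z axes, in that order (R = Rz(yaw) Ry(pitch) Rx(roll)).
In Python, from cell import status, camera, job, manip gives the robot as it stands.
- The arm moves only by the tool jog_arm, never from a script. Its argument "rows" is a list of rows, each an object with "rotation": the turn, a rotation vector about the tool's x, y, z in degrees, a list of three; "travel": the shift along the tool's x, y, z in cm, a list of three; "hand": the finger opening in cm, from 0 to 8.54. A call has 1 to 12 rows; each row shifts and turns the pose as measured when the row begins, along the tool's axes as they then stand; what a row does not reach is not made up. A row lasts 1/8 s, in which the tool goes at most 62.5 mm and 10.7 degrees, less where a joint would pass 70% of its speed; a pose out of reach is approached as far as the arm can. A call is refused whole if a number of a shift passes 6.25 or a number of a turn 10.7, either way. A call with a gripper value outside its range is refused whole. The fingers move at their own pace and stop on an object; the grip force is fixed at half the most. Time passes only in rows, so rows that do not move let the fingers close. It gives the time, the measured TCP pose, the force and the opening at its end, in the units of the state.
- status.get_obs(): the state, without advancing time (a new reading comes with each control period).
- camera(name): name is "side" or "top" or "wrist"; returns a dict with "pixels" (400x640x3 uint8, red, green, blue), "fx", "fy", "cx", "cy" (pixels), "dist_coeffs" ([k1, k2, p1, p2, k3] as OpenCV has them; the pictures are not rectified), "rvec" (rotation vector, rad) and "tvec" (3), from world to camera coordinates, as OpenCV has them; the wrist camera has in their place "mount" (4x4, takes a point from camera to tool coordinates, whose origin is the TCP and whose axes are the tool frame's). Camera axes: x right, y down, z forward; pixel columns grow to the right and rows downward; lengths in m; the calibration is good to about 2 mm. A picture is of the moment at which its call begins: read the wrist's pose just before it. There is no depth.
- job.finish_job(): hands the job in, once; it reports no verdict.
The state is a dict: "t": time; "q": joint angles; "joint_velocities": joint speeds; "joint_efforts": joint torques, N m; "tcp_pos": TCP position; "orientation": TCP orientation; "ft_force": force on the tool from outside, world axes, zero at the start; "wrist_torque": the same for the moment, N m; "finger_gap": opening from 0.0 (shut) to 1.0 (fully open).
Only numpy, scipy, OpenCV 4.12 (cv2) and the standard library are available. Lean on these libraries where they do the work, as an engineer would, in place of code of your own. Each camera call takes 0.05 s, during which the arm holds its last target.

### The job

Raise the folded-down bail of the little grey pail upright while the pail stays standing on the bench, then hang the pail by it on the two prongs of the blue hanger stand: lay the bail gently on the prongs (their height has to be felt), slide it back under the two yellow keepers until both have snapped down in front of it, and only let go once the prongs carry the pail. Never tip the pail, force the bail against the hanger or disturb the other things on the bench.

Things in the scene. Friction and masses are not known exactly. Their poses are not given: they have to be found in the camera images.
- pail_center (a point): Centre of the small grey steel pail, on its axis, half-way up (42 mm above its underside). Round, 84 mm high, 88 mm across the foot, 96 mm across the rim, open top, about 0.55 kg. z is up its axis; y is the bail's hinge line, which crosses the axis 33 mm above this point, with ears out to 63 mm either side; the bail is folded down towards -x.
- bail (a joint): Angle of the bail, rad: 0 folded level to the pail's -x side, 1.57 upright, 3.14 folded to the other side. It is stiff (0.033 N m of friction) and stays where it is put. The light pail lifts or tips if the bail is pulled or pressed off its arc by more than a few newtons.
- bail_grip (a point): Middle of the bail's crossbar, 90 mm from the hinge line: centre of its black grip sleeve (a roller 12 mm thick, 40 mm long, along the pail's y, that turns on the rod). Beyond the sleeve the crossbar is bare 7 mm rod, straight to 48 mm either side of this point; the legs run at 57 mm either side. Folded down, there are 36 mm free between sleeve and pail. Its axes turn with the bail.
- stand: Blue hanger stand, fixed. Origin on the bench, plumb below the crossbar's middle when home. x points from the prongs' open end to the post (the bail is slid along +x), z up. Two level prongs, 6 mm wide, 12 mm deep, run along x at y = -34 and 34 mm from x = -100 mm. Stops let the crossbar's centre go to x = 5 mm. Base and post lie behind x = 62 mm; nothing rises over 36 mm above the prongs.
- landing (a point): On the bench plumb below the place to lay the crossbar's middle on the prongs, 65 mm ahead of the stand's origin (its x = -65 mm), axes as the stand's. The prongs' flat tops are 200 to 230 mm above the bench: the head is clamped at a height that differs each time and is not measured. Lowering from above is possible only ahead of x = -48 mm.
- pivots (a point): On the bench plumb below the middle between the keepers' pivots (the stand's x = -36 mm, y = -43 and 43 mm, 30 mm above the prong tops), axes as the stand's. Fixed bars at y = -43 and 43 mm carry the pivots; they reach from the post forward to x = -41 mm, 26 to 35 mm above the prong tops. The crossbar slides under them.
- keeper_left (a joint): Left (+y) yellow keeper, rad, 0 down (closed): a sprung 5 mm rod sloping back and down from its pivot to a tip at the stand's x = -8 mm, just over prong height. The crossbar sliding back along the prongs lifts it to about 0.2 rad, passes under, and at x = 0 to 1 mm it has snapped down in front and locks the bar in. Both together resist with about 3 to 8 N.
- keeper_right (a joint): Right (-y) yellow keeper, the same as the left one.
- can_center (a point): Bystander: centre of a red and white spray can, 58 mm across, 192 mm high, standing.
- block_center (a point): Bystander: centre of a steel V-block, 60 x 40 x 34 mm.
- magnet_center (a point): Bystander: red arrow-shaped welding magnet standing on edge, 116 mm long, 105 mm high; this point is 50 mm above the bench.

How it is judged (in metres and radians):
On the way, in this order (a step that is already met when the one before it is completed fails the run):
1. the bail stands upright (within 0.3 rad) while the pail still stands on the bench (value of joint bail between 1.27 and 1.87 rad and height (world z) of pail_center below 0.052 m and angle between pail_center's own z axis and vertical below 0.15 rad), for 0.2 s.
2. the bail is home on the prongs, which carry the pail, while the fingers still hold it (x of bail_grip in the frame of stand above -0.006 m and contact force between pail and stand above 2 N and contact force between the fingers and pail above 0.5 N and height (world z) of pail_center above 0.06 m), for 0.2 s.
At the end, for the whole second after the job is handed in: The pail hangs still (under 0.08 m/s), upright within 0.35 rad and clear of the bench, by its bail on the prongs: the middle of the crossbar between 6 mm in front of and 9 mm behind the stand's origin and within 14 mm of it sideways, both keepers down (under 0.07 rad), the hanger carrying it (x of bail_grip in the frame of stand between -0.006 and 0.009 m and y of bail_grip in the frame of stand between -0.014 and 0.014 m and value of joint each of keeper_left, keeper_right below 0.07 rad and height (world z) of bail_grip above 0.195 m and height (world z) of pail_center above 0.06 m and angle between pail_center's own z axis and vertical below 0.35 rad and contact force between pail and stand above 2 N and linear speed of pail below 0.08 m/s); the robot touches nothing.
It fails at once if the pail and its bail press against the hanger (prongs, stops and keepers summed, its weight of about 5 N included) with more than 35 N (contact force between pail and stand above 35 N).
It fails at once if the pail is tipped or swung by more than 0.8 rad (angle between pail_center's own z axis and vertical above 0.8 rad).
It fails at once if the spray can, the V-block or the magnet is moved more than 20 mm (distance of any of can_center, block_center, magnet_center from where it was at the start of the episode above 0.02 m).
It fails at once if the robot itself pushes the hanger with more than 25 N (contact force between any of the arm, the fingers and stand above 25 N).
It also fails if it takes over 72 s, if anything falls off the work surface, if the arm or the gripper's body presses on something with over 40 N, if the wrist force passes 120 N, or if a joint passes its speed limit or range.

## Working session

There is one attempt and no reset: what is moved stays moved. The work goes in short steps, Python scripts to look and compute and a tool call to move; the robot and the scene stay as the last step left them, time stands still between calls to the robot, and variables do not carry over. Pictures are saved under pics/ and viewed, and the job is handed in when it is done.

Besides the shell and the picture viewer there is one more tool, called after "Emit:" in YAML: its name, and indented under it one key for each argument. jog_arm: Moves the arm, as the interface text tells. Its arguments: {"type":"object","properties":{"rows":{"type":"array"}},"required":["rows"]}

```bash
ls -la; mkdir -p pics; cat > h.py <<'E'
import numpy as np, cv2
from cell import status, camera, job, manip
from scipy.spatial.transform import Rotation as R
def snap(n,f):
    c=camera(n); cv2.imwrite('pics/'+f,c['pixels'][:,:,::-1]); return c
E
python3 - <<'E'
from h import *
o=status.get_obs(); print(o); print(manip.finger_overhang)
import pickle
for n in ['side','top','wrist']:
    c=snap(n,n+'0.png'); pickle.dump((c,o),open(n+'0.pkl','wb')); print({k:v for k,v in c.items() if k!='pixels'})
E
```

```text
total 12
drwxr-xr-x  3 agent agent 4096 Dec  7 02:11 .
drwxr-xr-x 23 root  root  4096 Dec  7 02:11 ..
drwxr-xr-x  2 agent agent 4096 Dec  7 02:11 pics
{'t': 0.0, 'q': array([63.99809456, 22.87282295,  2.57929278, 88.11395351, -1.0697875 ,
       69.15020396, -2.9036486 ]), 'joint_velocities': array([ 0.0531376 , -0.02584949, -0.05682806, -0.00149546,  0.09160264,
       -0.01755708, -0.08417181]), 'joint_efforts': array([-5.85011658e-04, -4.75124216e+01,  1.36497080e+00, -2.54224491e+01,
        1.17994155e-02,  9.60053585e-03,  1.50526529e-05]), 'tcp_pos': array([ 0.22564251, -0.60894798,  0.25225462]), 'orientation': array([-85.43377345,  89.88712189, 114.90498984]), 'ft_force': array([0.62228475, 0.17230959, 0.38853268]), 'wrist_torque': array([ 0.0675213 , -0.02403894, -0.04593854]), 'finger_gap': 0.9985001782769706}
0.022
{'fx': 486.1638284457727, 'fy': 486.1638284457727, 'cx': 311.9451819479583, 'cy': 195.9479612054211, 'dist_coeffs': array([-0.05635823,  0.        ,  0.        ,  0.        ,  0.        ]), 'rvec': array([ 0.20673729, -2.65655613,  1.48902946]), 'tvec': array([
[... 177 characters left out ...]
       , 0.        , 0.        , 0.        ]), 'rvec': array([ 2.134223  , -2.11594045,  0.17621096]), 'tvec': array([-0.07730426,  0.57971971,  1.25329805])}
{'fx': 287.9104162700483, 'fy': 287.9104162700483, 'cx': 319.52213179973273, 'cy': 200.2338136382316, 'dist_coeffs': array([-0.04957671,  0.        ,  0.        ,  0.        ,  0.        ]), 'mount': array([[ 8.63722568e-04, -2.80468012e-01,  9.59862984e-01,
        -1.20867314e-01],
       [ 9.99999622e-01,  1.50845453e-04, -8.55762678e-04,
         1.27951820e-03],
       [ 9.52230904e-05,  9.59863361e-01,  2.80468036e-01,
        -7.09500917e-02],
       [ 0.00000000e+00,  0.00000000e+00,  0.00000000e+00,
         1.00000000e+00]])}
```

View pics/side0.png

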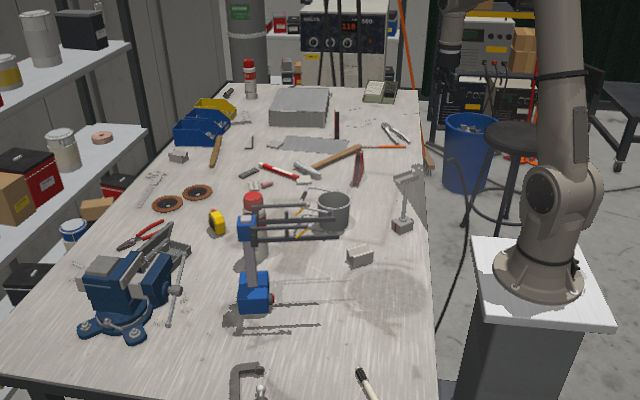

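View pics/top0.png

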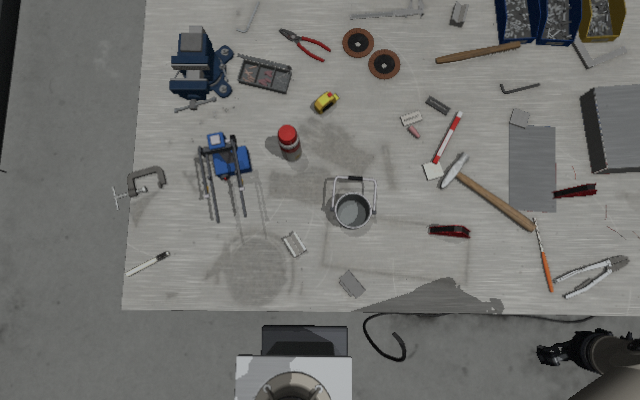

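View pics/wrist0.png

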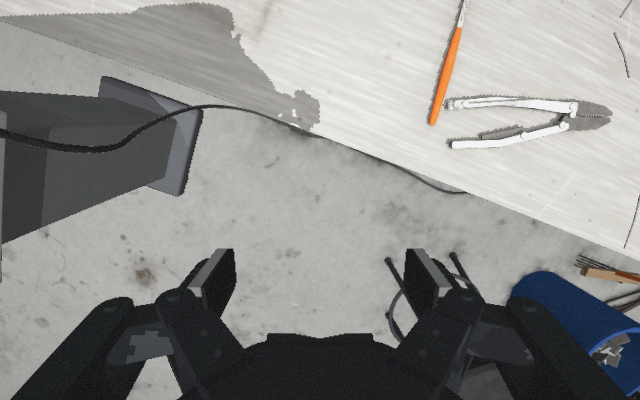

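```bash
python3 - <<'E'
from h import *
import pickle
c,o=pickle.load(open('top0.pkl','rb')); im=c['pixels'][:,:,::-1]
cv2.imwrite('pics/t1.png',cv2.resize(im[115:265,180:390],None,fx=3.8,fy=3.8,interpolation=cv2.INTER_CUBIC))
c,o=pickle.load(open('side0.pkl','rb')); im=c['pixels'][:,:,::-1]
cv2.imwrite('pics/s1.png',cv2.resize(im[160:330,220:430],None,fx=3.5,fy=3.5,interpolation=cv2.INTER_CUBIC))
for n in ['top','side']:
    c,o=pickle.load(open(n+'0.pkl','rb')); Rm=cv2.Rodrigues(c['rvec'])[0]; print(n,-Rm.T@c['tvec'], Rm)
E
```

```text
top [ 0.35282306 -0.08631463  1.33449338] [[ 0.00941513 -0.99991303 -0.00923552]
 [-0.98461172 -0.0076585  -0.17458837]
 [ 0.17450246  0.01073717 -0.98459819]]
side [0.40732895 1.02606109 0.82297034] [[-0.98687011 -0.16110158 -0.01156139]
 [-0.0742119   0.51585254 -0.85345694]
 [ 0.14345724 -0.84139315 -0.52103511]]
```

View pics/t1.png

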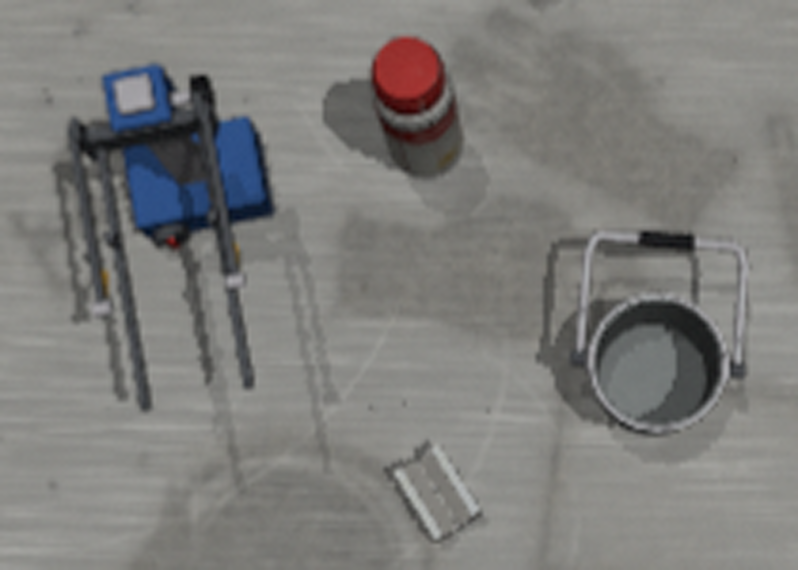

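View pics/s1.png

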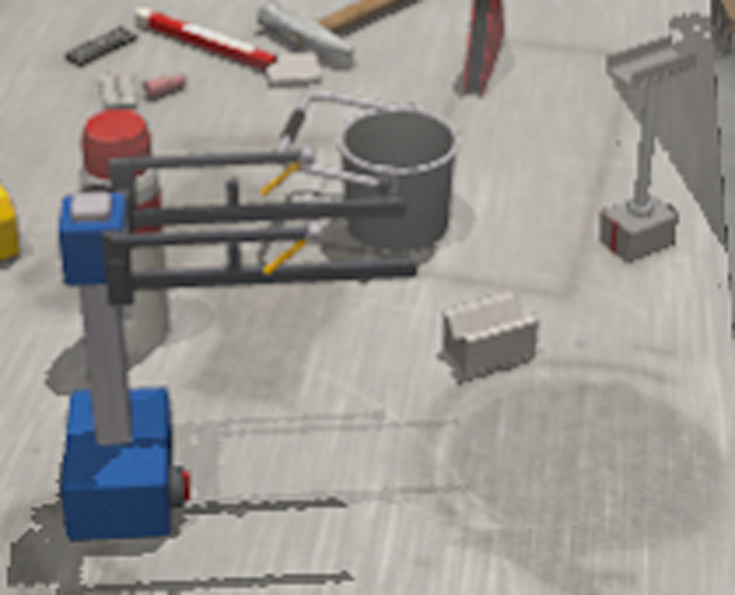

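```bash
cat >> h.py <<'E'
def ray(c,uv):
    K=np.array([[c['fx'],0,c['cx']],[0,c['fy'],c['cy']],[0,0,1]])
    p=cv2.undistortPoints(np.array([[uv]],float),K,c['dist_coeffs'])[0,0]
    Rm=cv2.Rodrigues(c['rvec'])[0]; d=Rm.T@np.array([p[0],p[1],1]); return -Rm.T@c['tvec'],d/np.linalg.norm(d)
def plane(c,uv,z):
    o,d=ray(c,uv); return o+d*(z-o[2])/d[2]
def tri(c1,u1,c2,u2):
    o1,d1=ray(c1,u1);o2,d2=ray(c2,u2)
    s=np.linalg.lstsq(np.c_[d1,-d2],o2-o1,rcond=None)[0]
    a=o1+s[0]*d1;b=o2+s[1]*d2; return (a+b)/2,np.linalg.norm(a-b)
E
python3 - <<'E'
from h import *
import pickle
np.set_printoptions(precision=4,suppress=True)
T,_=pickle.load(open('top0.pkl','rb'));S,_=pickle.load(open('side0.pkl','rb'))
t=lambda a,b:((a+.5)/3.8+179.5,(b+.5)/3.8+114.5)
s=lambda a,b:((a+.5)/3.5+219.5,(b+.5)/3.5+159.5)
for n,a,b in [('Ltip',(146,406),(415,269)),('Rtip',(249,384),(404,207)),('Lpiv',(100,310),(313,232)),('Rpiv',(233,281),(307,154)),('earL',(579,357),None),('earR',(738,370),None),('grip',(667,240),(292,124))]:
    if b: print(n,tri(T,t(*a),S,s(*b)))
    else: print(n,plane(T,t(*a),.075))
print('grip plane',plane(T,t(667,240),.075),plane(S,s(292,124),.075))
print('rim',plane(T,t(657,365),.084))
print('block',plane(T,t(435,490),.034),'canTop',plane(T,t(407,72),.192), 'canbase',plane(T,t(425,150),0.0))
# wood of bail corners
print('corner',plane(T,t(592,236),.075),plane(T,t(744,246),.075))
E
```

```text
Ltip (array([0.4956, 0.1785, 0.2003]), np.float64(0.00024326175594366185))
Rtip (array([0.5105, 0.112 , 0.2005]), np.float64(0.00022596784193157474))
Lpiv (array([0.5535, 0.202 , 0.2382]), np.float64(0.00271543950460161))
Rpiv (array([0.5721, 0.118 , 0.2393]), np.float64(0.0015406068961400484))
earL [ 0.5498 -0.105   0.075 ]
earR [ 0.5412 -0.2201  0.075 ]
grip (array([ 0.6363, -0.1685,  0.0838]), np.float64(0.0020991934107595714))
grip plane [ 0.6372 -0.1691  0.075 ] [ 0.6401 -0.183   0.075 ]
rim [ 0.543 -0.161  0.084]
block [0.4558 0.0004 0.034 ] canTop [0.7261 0.0143 0.192 ] canbase [0.7251 0.0157 0.    ]
corner [ 0.6398 -0.1141  0.075 ] [ 0.6331 -0.2255  0.075 ]
```

```bash
cat >> h.py <<'E'
np.set_printoptions(precision=4,suppress=True)
def yawrot(a): # tool pointing down, tool y at world azimuth a deg
    y=np.array([np.cos(np.radians(a)),np.sin(np.radians(a)),0]);x=np.array([0,0,-1.]);return np.c_[x,y,np.cross(x,y)]
def pose():
    o=status.get_obs(); return o,np.array(o['tcp_pos']),R.from_euler('xyz',o['orientation'],degrees=True)
def delta(p,a=None):
    o,c,r=pose(); d=r.inv().apply(np.array(p)-c)*100
    print('t',round(o['t'],2),'tcp',c,'F',o['ft_force'],'gap',round(o['finger_gap'],3)); m=r.as_matrix(); print('ydir az',np.degrees(np.arctan2(m[1,1],m[0,1])),'tilt',m[:,0])
    print('travel cm',d)
    if a is not None: print('rot deg',np.degrees((r.inv()*R.from_matrix(yawrot(a))).as_rotvec()))
E
python3 - <<'E'
from h import *
delta([0.60,-0.169,0.25],-4)
delta([0.60,-0.169,0.25],176)
E
```

```text
t 0.15 tcp [ 0.2257 -0.6091  0.2525] F [ 0.1328  1.2597 -0.3713] gap 0.997
ydir az -69.66691675985166 tilt [-0.0006  0.0013 -1.    ]
travel cm [  0.2868 -28.261  -50.3938]
rot deg [-65.6669  -0.042    0.0776]
t 0.15 tcp [ 0.2257 -0.6091  0.2525] F [ 0.1328  1.2597 -0.3713] gap 0.997
ydir az -69.66691675985166 tilt [-0.0006  0.0013 -1.    ]
travel cm [  0.2868 -28.261  -50.3938]
rot deg [114.3331   0.0872   0.0472]
```

Emit:
jog_arm:
  rows:
    - {"rotation": [-5.4,0,0],"travel": [0,-0.4,-6],"hand": 8.5}
    - {"rotation": [-5.4,0,0],"travel": [0,-0.4,-6],"hand": 8.5}
    - {"rotation": [-5.4,0,0],"travel": [0,-0.4,-6],"hand": 8.5}
    - {"rotation": [-5.4,0,0],"travel": [0,-0.4,-6],"hand": 8.5}
    - {"rotation": [-5.4,0,0],"travel": [0,-0.4,-6],"hand": 8.5}
    - {"rotation": [-5.4,0,0],"travel": [0,-0.4,-6],"hand": 8.5}
    - {"rotation": [-5.4,0,0],"travel": [0,-0.4,-6],"hand": 8.5}
    - {"rotation": [-5.4,0,0],"travel": [0,-0.4,-6],"hand": 8.5}
    - {"rotation": [-5.4,0,0],"travel": [0,-0.4,-6],"hand": 8.5}

```text
t: 1.27
tcp_pos: [0.5944, -0.2264, 0.247]
orientation: [-73.8, 89.6, 175.8]
ft_force: [0.5, 0.2, -0.3]
finger_gap: 0.998
```

```bash
python3 - <<'E'
from h import *
delta([0.637,-0.169,0.2],-4)
E
```

```text
t 1.27 tcp [ 0.5944 -0.2264  0.247 ] F [ 0.4794  0.2097 -0.282 ] gap 0.998
ydir az -20.366387143840374 tilt [-0.0065  0.0005 -1.    ]
travel cm [ 4.6753  2.0217 -6.8709]
rot deg [-16.366    0.0518   0.3697]
```

Emit:
jog_arm:
  rows:
    - {"rotation": [-8,0,0],"travel": [1.2,1,-3.4],"hand": 4}
    - {"rotation": [-8.3,0,0.3],"travel": [1.2,1,-3.4],"hand": 4}
    - {"rotation": [0,0,0],"travel": [0,0,0],"hand": 4}

```text
t: 1.65
tcp_pos: [0.6352, -0.1557, 0.2217]
orientation: [-167.1, 89.8, 100.1]
ft_force: [-0.5, -0.0, 0.4]
finger_gap: 0.47
```

```bash
python3 - <<'E'
from h import *
import pickle
delta([0.637,-0.169,0.2],-4)
o,c,r=pose()
w=snap('wrist','w1.png'); pickle.dump((w,o),open('w1.pkl','wb'))
snap('top','t2.png');snap('side','s2.png')
E
```

```text
t 1.65 tcp [ 0.6352 -0.1557  0.2217] F [-0.4564 -0.0332  0.4332] gap 0.47
ydir az -2.819083071319301 tilt [-0.0008  0.0043 -1.    ]
travel cm [2.1653 0.2483 1.3286]
rot deg [ 1.1808 -0.2417  0.058 ]
```

View pics/w1.png

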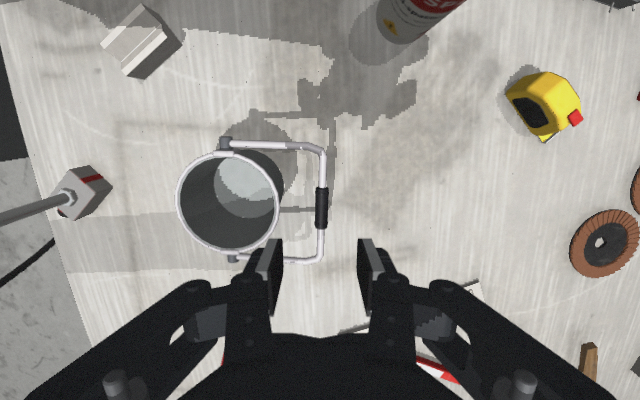

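```bash
cat >> h.py <<'E'
def wray(w,o,uv):
    K=np.array([[w['fx'],0,w['cx']],[0,w['fy'],w['cy']],[0,0,1]])
    p=cv2.undistortPoints(np.array([[uv]],float),K,w['dist_coeffs'])[0,0]
    Q=R.from_euler('xyz',o['orientation'],degrees=True).as_matrix();M=w['mount']
    org=Q@M[:3,3]+o['tcp_pos'];d=Q@M[:3,:3]@np.array([p[0],p[1],1]);return org,d/np.linalg.norm(d)
def wplane(w,o,uv,z):
    a,d=wray(w,o,uv);return a+d*(z-a[2])/d[2]
E
python3 - <<'E'
from h import *
import pickle
w,o=pickle.load(open('w1.pkl','rb'))
im=w['pixels'][:,:,::-1]
cv2.imwrite('pics/w1c.png',cv2.resize(im[120:280,160:350],None,fx=4,fy=4,interpolation=cv2.INTER_CUBIC))
T,_=pickle.load(open('top0.pkl','rb'))
a,d=wray(w,o,(321,207.5));b,e=ray(T,((667.5)/3.8+179.5,(240.5)/3.8+114.5))
s=np.linalg.lstsq(np.c_[d,-e],b-a,rcond=None)[0];print(a+s[0]*d,b+s[1]*e)
for uv in [(321,189),(321,227),(321,207.5)]: print(wplane(w,o,uv,.075),wplane(w,o,uv,.08))
for uv in [(226,143),(233,257)]: print(wplane(w,o,uv,.075))
E
```

```text
[ 0.6359 -0.1688  0.0805] [ 0.6359 -0.1688  0.0805]
[ 0.6368 -0.152   0.075 ] [ 0.6368 -0.1507  0.08  ]
[ 0.6349 -0.1908  0.075 ] [ 0.635  -0.1889  0.08  ]
[ 0.6359 -0.1705  0.075 ] [ 0.6359 -0.1689  0.08  ]
[ 0.5513 -0.104   0.075 ]
[ 0.5425 -0.2196  0.075 ]
```

View pics/w1c.png

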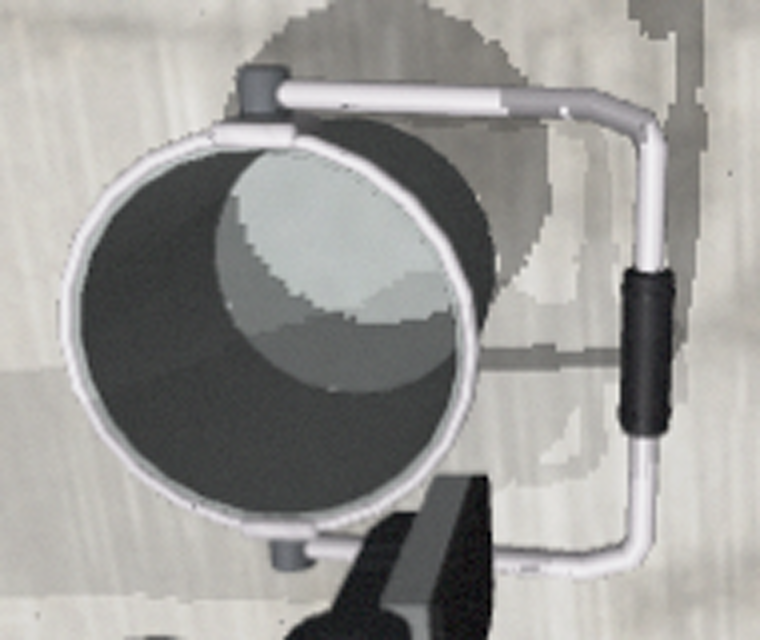

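View pics/s2.png

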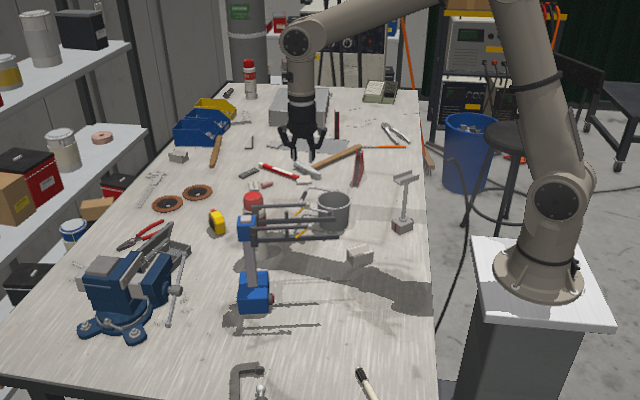

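```bash
python3 - <<'E'
from h import *
delta([0.636,-0.169,0.12],-4.4)
E
```

```text
t 1.8 tcp [ 0.6342 -0.1624  0.2229] F [-0.0345  0.4736 -0.2193] gap 0.468
ydir az -3.3539023165174537 tilt [ 0.0001 -0.0005 -1.    ]
travel cm [10.2929  0.2211  0.6471]
rot deg [ 1.0461  0.0286 -0.0095]
```

Emit:
jog_arm:
  rows:
    - {"rotation": [1,0,0],"travel": [3,0.2,0.6],"hand": 3.2}
    - {"rotation": [0,0,0],"travel": [3,0,0],"hand": 3.2}
    - {"rotation": [0,0,0],"travel": [2.5,0,0],"hand": 3.2}
    - {"rotation": [0,0,0],"travel": [1.5,0,0],"hand": 3.2}
    - {"rotation": [0,0,0],"travel": [0,0,0],"hand": 3.2}

```text
t: 2.42
tcp_pos: [0.6347, -0.1804, 0.1232]
orientation: [29.3, 89.5, -66.1]
ft_force: [0.5, 0.9, 0.2]
finger_gap: 0.373
```

```bash
python3 - <<'E'
from h import *
import pickle
delta([0.636,-0.169,0.083],-4.4)
o,c,r=pose()
w=snap('wrist','w2.png'); pickle.dump((w,o),open('w2.pkl','wb'))
E
```

```text
t 2.42 tcp [ 0.6347 -0.1804  0.1232] F [0.4635 0.9198 0.1721] gap 0.373
ydir az -5.358258587307455 tilt [ 0.0037 -0.0083 -1.    ]
travel cm [ 4.0065  0.0012 -1.1824]
rot deg [-0.9593  0.4536 -0.2495]
```

View pics/w2.png

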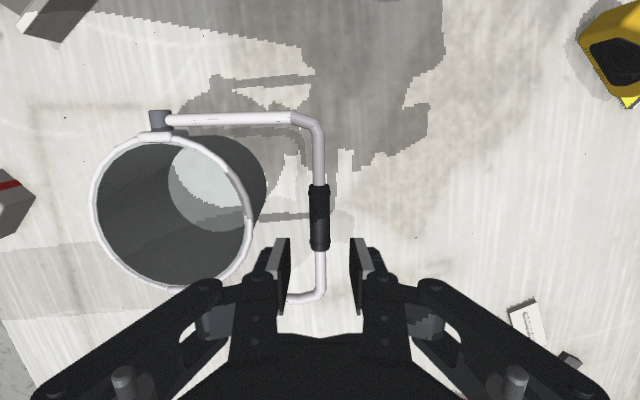

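```bash
python3 - <<'E'
from h import *
import pickle
w,o=pickle.load(open('w2.pkl','rb'))
for uv in [(319.5,217.5)]: print(wplane(w,o,uv,.075),wplane(w,o,uv,.08))
print(wplane(w,o,(160,117),.075))
delta([0.636,-0.169,0.083],-4.4)
E
```

```text
[ 0.636  -0.1713  0.075 ] [ 0.6361 -0.1695  0.08  ]
[ 0.5509 -0.1021  0.075 ]
t 2.48 tcp [ 0.6354 -0.1806  0.1241] F [-0.0836 -1.1698  1.1146] gap 0.376
ydir az -5.358155146302728 tilt [ 0.0053 -0.0088 -0.9999]
travel cm [ 4.0954 -0.0705 -1.1952]
rot deg [-0.9596  0.4748 -0.343 ]
```

Consistent. Correct and descend slowly.

Emit:
jog_arm:
  rows:
    - {"rotation": [-0.9,0.5,-0.3],"travel": [0,-0.1,-1.1],"hand": 3.2}
    - {"rotation": [0,0,0],"travel": [0,0,0],"hand": 3.2}
    - {"rotation": [0,0,0],"travel": [1,0,0],"hand": 3.2}
    - {"rotation": [0,0,0],"travel": [1,0,0],"hand": 3.2}
    - {"rotation": [0,0,0],"travel": [1,0,0],"hand": 3.2}
    - {"rotation": [0,0,0],"travel": [0,0,0],"hand": 3.2}
    - {"rotation": [0,0,0],"travel": [0,0,0],"hand": 3.2}

```text
t: 3.35
tcp_pos: [0.6372, -0.1687, 0.0944]
orientation: [96.0, 89.7, 1.6]
ft_force: [-0.4, 0.0, -0.4]
finger_gap: 0.374
```

```bash
python3 - <<'E'
from h import *
delta([0.636,-0.169,0.083],-4.4)
E
```

```text
t 3.35 tcp [ 0.6372 -0.1687  0.0944] F [-0.3517  0.044  -0.3644] gap 0.374
ydir az -4.3904661086216725 tilt [ 0.0046  0.0001 -1.    ]
travel cm [ 1.1444 -0.1189  0.0349]
rot deg [ 0.0096 -0.0277 -0.2635]
```

Emit:
jog_arm:
  rows:
    - {"rotation": [0,0,-0.2],"travel": [0.6,-0.1,0],"hand": 3.2}
    - {"rotation": [0,0,0],"travel": [0.5,0,0],"hand": 3.2}
    - {"rotation": [0,0,0],"travel": [0,0,0],"hand": 3.2}
    - {"rotation": [0,0,0],"travel": [0,0,0],"hand": 2}
    - {"rotation": [0,0,0],"travel": [0,0,0],"hand": 1.6}
    - {"rotation": [0,0,0],"travel": [0,0,0],"hand": 1.6}

```text
t: 4.1
tcp_pos: [0.6367, -0.1688, 0.0834]
orientation: [95.7, 89.9, 1.3]
ft_force: [0.6, -0.4, 0.1]
finger_gap: 0.186
```

```bash
python3 - <<'E'
from h import *
import pickle
delta([0.636,-0.169,0.083],-4.4)
o,c,r=pose()
w=snap('wrist','w3.png'); pickle.dump((w,o),open('w3.pkl','wb'))
snap('side','s3.png'); im=cv2.imread('pics/s3.png'); cv2.imwrite('pics/s3c.png',cv2.resize(im[130:280,230:400],None,fx=4,fy=4))
E
```

```text
t 4.1 tcp [ 0.6367 -0.1688  0.0834] F [ 0.6201 -0.3535  0.1295] gap 0.186
ydir az -4.396860976680843 tilt [ 0.0023  0.0001 -1.    ]
travel cm [ 0.0446 -0.0656  0.023 ]
rot deg [ 0.0032 -0.013  -0.1303]
```

View pics/w3.png

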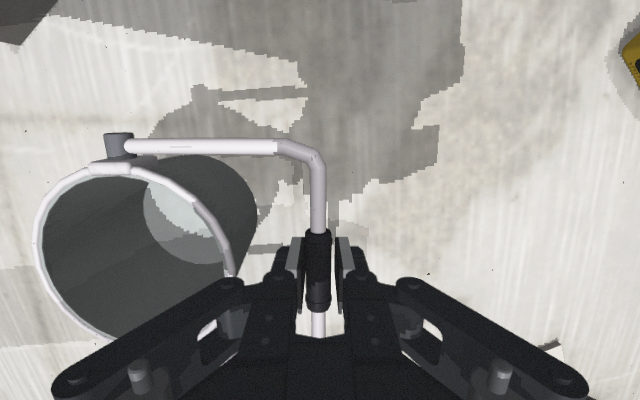

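View pics/s3c.png

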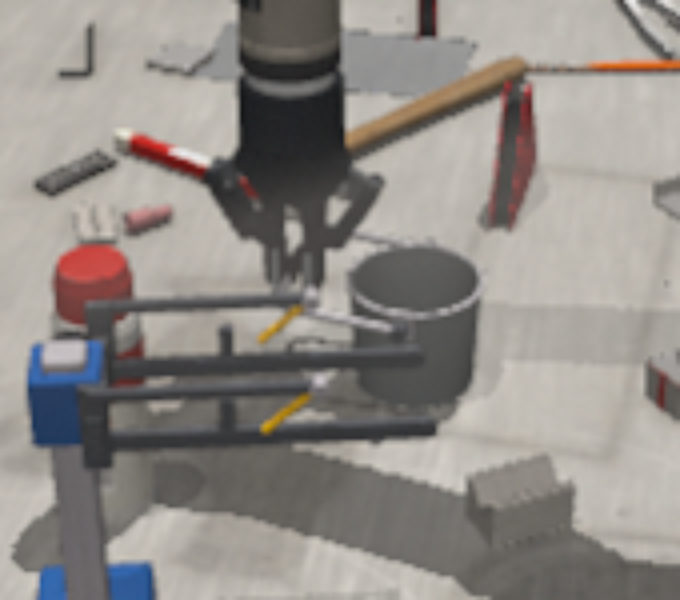

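Emit:
jog_arm:
  rows:
    - {"rotation": [0,0,0],"travel": [0,0,0],"hand": 1.2}
    - {"rotation": [0,0,0],"travel": [0,0,0],"hand": 0.8}
    - {"rotation": [0,0,0],"travel": [0,0,0],"hand": 0.5}
    - {"rotation": [0,0,0],"travel": [0,0,0],"hand": 0.5}

```text
t: 4.7
tcp_pos: [0.6361, -0.1688, 0.0832]
orientation: [102.5, 89.9, 8.1]
ft_force: [-0.1, -0.0, 0.4]
finger_gap: 0.116
```

```bash
python3 - <<'E'
from h import *
delta([0.636,-0.169,0.083],-4.4)
H=np.array([0.547,-0.162,0.0]);u=np.array([np.cos(np.radians(-4.4)),np.sin(np.radians(-4.4)),0])
c=pose()[1]; print('bail ang est',np.arctan2(c[2]-.003-.075,(c-H)@u), 'r', np.hypot(c[2]-.078,(c-H)@u))
E
```

```text
t 4.7 tcp [ 0.6361 -0.1688  0.0832] F [-0.0939 -0.0026  0.4305] gap 0.116
ydir az -4.402439798114216 tilt [ 0.0012  0.0002 -1.    ]
travel cm [ 0.0242 -0.013   0.0181]
rot deg [-0.0024 -0.0151 -0.0683]
bail ang est 0.05856892086725703 r 0.08955786532899833
```

Emit:
jog_arm:
  rows:
    - {"rotation": [0,0,0],"travel": [-0.9,-0.09,0],"hand": 0.5}
    - {"rotation": [0,0,0],"travel": [-0.88,-0.18,0],"hand": 0.5}
    - {"rotation": [0,0,0],"travel": [0,0,0],"hand": 0.5}

```text
t: 5.08
tcp_pos: [0.6326, -0.1686, 0.1022]
orientation: [-128.3, 90.0, 137.3]
ft_force: [0.1, 0.7, 0.8]
finger_gap: 0.118
```

```bash
cat >> h.py <<'E'
def arc(th):
    # next target on arc: TCP-relative; start TCP (0.6361,-0.1688,0.0832) at th0=.055
    u=np.array([np.cos(np.radians(-4.4)),np.sin(np.radians(-4.4)),0]); z=np.array([0,0,1.])
    P0=np.array([0.6361,-0.1688,0.0832]); r=.09; c0=P0-r*(np.cos(.055)*u+np.sin(.055)*z)
    c=pose()[1]; print('now th',np.arctan2(c[2]-c0[2],(c-c0)@u),'r',np.hypot(c[2]-c0[2],(c-c0)@u), 'wt',pose()[0]['wrist_torque'])
    prev=c
    delta(c0+r*(np.cos(th)*u+np.sin(th)*z),-4.4)
    return c0,u
E
python3 - <<'E'
from h import *
for t in (.35,.45,.55): arc(t)
snap('side','s4.png'); im=cv2.imread('pics/s4.png'); cv2.imwrite('pics/s4c.png',cv2.resize(im[130:280,230:400],None,fx=4,fy=4))
E
```

```text
now th 0.2700224598676242 r 0.08962290687873967 wt [-0.0112  0.081  -0.0098]
t 5.08 tcp [ 0.6326 -0.1686  0.1022] F [0.1331 0.7453 0.8096] gap 0.118
ydir az -4.4095133050292175 tilt [-0.0003  0.0003 -1.    ]
travel cm [-0.6953 -0.1834 -0.0061]
rot deg [-0.0095 -0.0141  0.0179]
now th 0.2700224598676242 r 0.08962290687873967 wt [-0.0112  0.081  -0.0098]
t 5.08 tcp [ 0.6326 -0.1686  0.1022] F [0.1331 0.7453 0.8096] gap 0.118
ydir az -4.4095133050292175 tilt [-0.0003  0.0003 -1.    ]
travel cm [-1.5238 -0.534  -0.0063]
rot deg [-0.0095 -0.0141  0.0179]
now th 0.2700224598676242 r 0.08962290687873967 wt [-0.0112  0.081  -0.0098]
t 5.08 tcp [ 0.6326 -0.1686  0.1022] F [0.1331 0.7453 0.8096] gap 0.118
ydir az -4.4095133050292175 tilt [-0.0003  0.0003 -1.    ]
travel cm [-2.3132 -0.9655 -0.0064]
rot deg [-0.0095 -0.0141  0.0179]
```

View pics/s4c.png

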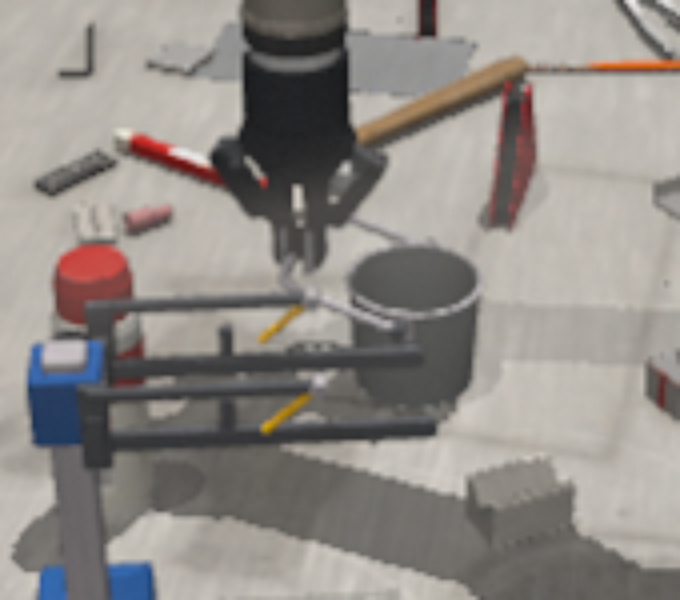

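Emit:
jog_arm:
  rows:
    - {"rotation": [0,0,0],"travel": [-0.85,-0.28,0],"hand": 0.5}
    - {"rotation": [0,0,0],"travel": [-0.82,-0.37,0],"hand": 0.5}
    - {"rotation": [0,0,0],"travel": [-0.78,-0.45,0],"hand": 0.5}
    - {"rotation": [0,0,0],"travel": [0,0,0],"hand": 0.5}

```text
t: 5.62
tcp_pos: [0.62, -0.1676, 0.1277]
orientation: [-96.5, 89.9, 169.1]
ft_force: [0.3, 0.5, -0.1]
finger_gap: 0.12
```

```bash
python3 - <<'E'
from h import *
arc(.67)
E
```

```text
now th 0.5915147367896829 r 0.08875392761846172 wt [ 0.0342  0.1548 -0.0542]
t 5.62 tcp [ 0.62   -0.1676  0.1277] F [ 0.2744  0.4911 -0.1422] gap 0.12
ydir az -4.406084952865067 tilt [-0.0023  0.0004 -1.    ]
travel cm [-0.6391 -0.3145 -0.0045]
rot deg [-0.0061 -0.0151  0.1326]
```

Emit:
jog_arm:
  rows:
    - {"rotation": [0,0,0],"travel": [-0.85,-0.45,0],"hand": 0.5}
    - {"rotation": [0,0,0],"travel": [-0.67,-0.6,0],"hand": 0.5}
    - {"rotation": [0,0,0],"travel": [-0.6,-0.66,0],"hand": 0.5}
    - {"rotation": [0,0,0],"travel": [0,0,0],"hand": 0.5}

```text
t: 6.12
tcp_pos: [0.6005, -0.1662, 0.1496]
orientation: [-93.5, 89.7, 172.1]
ft_force: [-0.7, -0.1, -0.8]
finger_gap: 0.119
```

```bash
python3 - <<'E'
from h import *
arc(1.0);arc(1.1);arc(1.2); arc(1.3)
E
```

```text
now th 0.9217667053760377 r 0.08958823049357696 wt [-0.0145  0.1783 -0.0154]
t 6.12 tcp [ 0.6005 -0.1662  0.1496] F [-0.7181 -0.136  -0.8463] gap 0.119
ydir az -4.412808079266702 tilt [-0.005   0.0007 -1.    ]
travel cm [-0.4332 -0.5543 -0.0146]
rot deg [-0.0129 -0.0174  0.2882]
now th 0.9217667053760377 r 0.08958823049357696 wt [-0.0145  0.1783 -0.0154]
t 6.12 tcp [ 0.6005 -0.1662  0.1496] F [-0.7181 -0.136  -0.8463] gap 0.119
ydir az -4.412808079266702 tilt [-0.005   0.0007 -1.    ]
travel cm [-0.8769 -1.3369 -0.0146]
rot deg [-0.0129 -0.0174  0.2882]
now th 0.9217667053760377 r 0.08958823049357696 wt [-0.0145  0.1783 -0.0154]
t 6.12 tcp [ 0.6005 -0.1662  0.1496] F [-0.7181 -0.136  -0.8463] gap 0.119
ydir az -4.412808079266702 tilt [-0.005   0.0007 -1.    ]
travel cm [-1.2403 -2.1599 -0.0145]
rot deg [-0.0129 -0.0174  0.2882]
now th 0.9217667053760377 r 0.08958823049357696 wt [-0.0145  0.1783 -0.0154]
t 6.12 tcp [ 0.6005 -0.1662  0.1496] F [-0.7181 -0.136  -0.8463] gap 0.119
ydir az -4.412808079266702 tilt [-0.005   0.0007 -1.    ]
travel cm [-1.5196 -3.015  -0.0144]
rot deg [-0.0129 -0.0174  0.2882]
```

Emit:
jog_arm:
  rows:
    - {"rotation": [0,0,0.2],"travel": [-0.45,-0.58,0],"hand": 0.5}
    - {"rotation": [0,0,0],"travel": [-0.44,-0.78,0],"hand": 0.5}
    - {"rotation": [0,0,0],"travel": [-0.37,-0.82,0],"hand": 0.5}
    - {"rotation": [0,0,0],"travel": [0,0,0],"hand": 0.5}

```text
t: 6.62
tcp_pos: [0.5766, -0.1643, 0.1623]
orientation: [-101.0, 89.8, 164.6]
ft_force: [-1.7, -0.6, -3.2]
finger_gap: 0.119
```

```bash
python3 - <<'E'
from h import *
arc(1.3);arc(1.4);arc(1.5); arc(1.57)
E
```

```text
now th 1.2259656773810992 r 0.08932461420150847 wt [ 0.0046  0.2048 -0.0039]
t 6.62 tcp [ 0.5766 -0.1643  0.1623] F [-1.6534 -0.5634 -3.2027] gap 0.119
ydir az -4.40557921844469 tilt [-0.0026  0.0007 -1.    ]
travel cm [-0.2638 -0.6127 -0.008 ]
rot deg [-0.0056 -0.0293  0.1506]
now th 1.2259656773810992 r 0.08932461420150847 wt [ 0.0046  0.2048 -0.0039]
t 6.62 tcp [ 0.5766 -0.1643  0.1623] F [-1.6534 -0.5634 -3.2027] gap 0.119
ydir az -4.40557921844469 tilt [-0.0026  0.0007 -1.    ]
travel cm [-0.4585 -1.491  -0.008 ]
rot deg [-0.0056 -0.0293  0.1506]
now th 1.2259656773810992 r 0.08932461420150847 wt [ 0.0046  0.2048 -0.0039]
t 6.62 tcp [ 0.5766 -0.1643  0.1623] F [-1.6534 -0.5634 -3.2027] gap 0.119
ydir az -4.40557921844469 tilt [-0.0026  0.0007 -1.    ]
travel cm [-0.5646 -2.3844 -0.008 ]
rot deg [-0.0056 -0.0293  0.1506]
now th 1.2259656773810992 r 0.08932461420150847 wt [ 0.0046  0.2048 -0.0039]
t 6.62 tcp [ 0.5766 -0.1643  0.1623] F [-1.6534 -0.5634 -3.2027] gap 0.119
ydir az -4.40557921844469 tilt [-0.0026  0.0007 -1.    ]
travel cm [-0.5854 -3.0139 -0.0079]
rot deg [-0.0056 -0.0293  0.1506]
```

Emit:
jog_arm:
  rows:
    - {"rotation": [0,0,0],"travel": [-0.12,-0.6,0],"hand": 0.5}
    - {"rotation": [0,0,0],"travel": [-0.13,-0.85,0],"hand": 0.5}
    - {"rotation": [0,0,0],"travel": [0,0,0],"hand": 0.5}

```text
t: 7.0
tcp_pos: [0.5614, -0.163, 0.1646]
orientation: [-109.3, 89.9, 156.3]
ft_force: [0.0, -0.3, -4.6]
finger_gap: 0.119
```

```bash
python3 - <<'E'
from h import *
arc(1.4);arc(1.5); arc(1.57)
snap('side','s5.png'); im=cv2.imread('pics/s5.png'); cv2.imwrite('pics/s5c.png',cv2.resize(im[130:280,230:400],None,fx=4,fy=4))
E
```

```text
now th 1.3993366049131313 r 0.08767514056192732 wt [-0.028   0.0096 -0.0288]
t 7.0 tcp [ 0.5614 -0.163   0.1646] F [ 0.0332 -0.3155 -4.5522] gap 0.119
ydir az -4.394063333951366 tilt [-0.002   0.0009 -1.    ]
travel cm [-0.2302  0.0333  0.0019]
rot deg [ 0.0059 -0.0406  0.1158]
now th 1.3993366049131313 r 0.08767514056192732 wt [-0.028   0.0096 -0.0288]
t 7.0 tcp [ 0.5614 -0.163   0.1646] F [ 0.0332 -0.3155 -4.5522] gap 0.119
ydir az -4.394063333951366 tilt [-0.002   0.0009 -1.    ]
travel cm [-0.3368 -0.86    0.0018]
rot deg [ 0.0059 -0.0406  0.1158]
now th 1.3993366049131313 r 0.08767514056192732 wt [-0.028   0.0096 -0.0288]
t 7.0 tcp [ 0.5614 -0.163   0.1646] F [ 0.0332 -0.3155 -4.5522] gap 0.119
ydir az -4.394063333951366 tilt [-0.002   0.0009 -1.    ]
travel cm [-0.358  -1.4895  0.0017]
rot deg [ 0.0059 -0.0406  0.1158]
```

View pics/s5c.png

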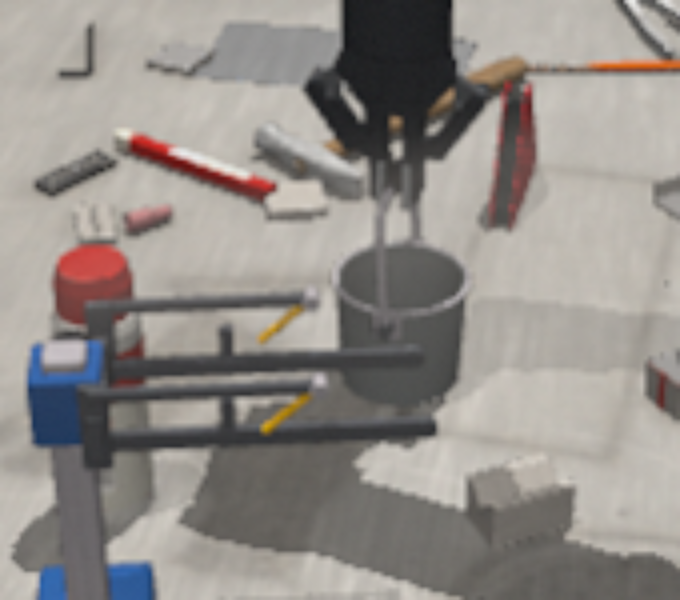

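Emit:
jog_arm:
  rows:
    - {"rotation": [0,0,0],"travel": [0.2,0,0],"hand": 0.5}
    - {"rotation": [0,0,0],"travel": [0,0,0],"hand": 0.5}
    - {"rotation": [0,0,0],"travel": [0,0,0],"hand": 0.5}

```text
t: 7.42
tcp_pos: [0.5636, -0.1632, 0.1641]
orientation: [97.7, 89.9, 3.4]
ft_force: [-0.0, -0.1, -2.1]
finger_gap: 0.116
```

```bash
python3 - <<'E'
from h import *
import pickle
delta([0.5614,-0.163,0.16],-4.4)
o,c,r=pose()
w=snap('wrist','w6.png');pickle.dump((w,o),open('w6.pkl','wb'))
s=snap('side','s6.png');pickle.dump((s,o),open('s6.pkl','wb')); im=cv2.imread('pics/s6.png'); cv2.imwrite('pics/s6c.png',cv2.resize(im[160:245,300:365],None,fx=7,fy=7))
E
```

```text
t 7.42 tcp [ 0.5636 -0.1632  0.1641] F [-0.0326 -0.0679 -2.1253] gap 0.116
ydir az -4.38303731361406 tilt [ 0.002   0.0001 -1.    ]
travel cm [ 0.4143 -0.2193 -0.0079]
rot deg [ 0.017  -0.0153 -0.1127]
```

View pics/s6c.png

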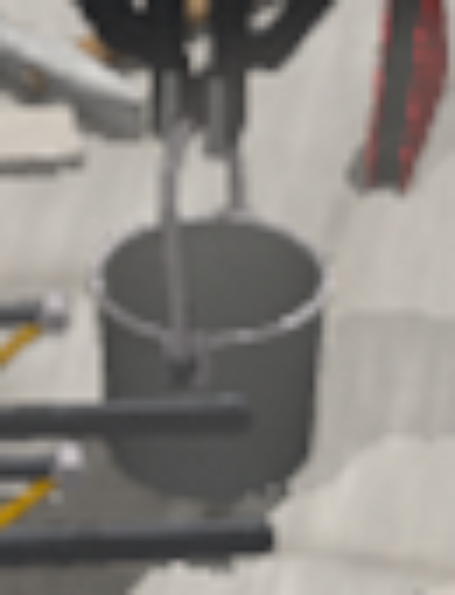

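View pics/w6.png

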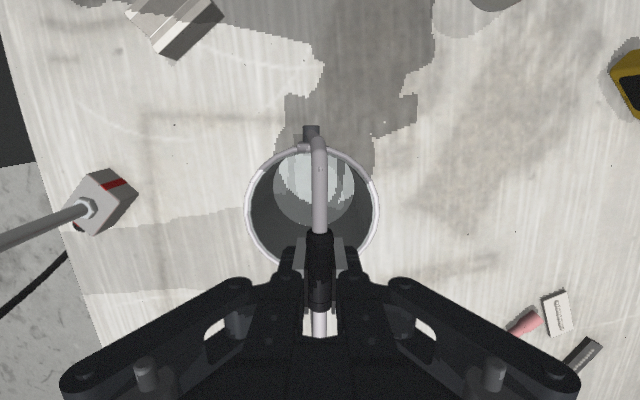

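```bash
python3 - <<'E'
from h import *
import pickle
w,o=pickle.load(open('w6.pkl','rb'))
e=wplane(w,o,(311.5,134),.077); print(e)
h=e-0.058*np.array([.0767,.997,0]);print('hinge',h,'ang off vertical',((o['tcp_pos']-h)[0])/.09)
E
```

```text
[ 0.5627 -0.1048  0.077 ]
hinge [ 0.5582 -0.1627  0.077 ] ang off vertical 0.05930351265949824
```

Emit:
jog_arm:
  rows:
    - {"rotation": [0,0,0],"travel": [0,-0.3,0],"hand": 0.5}
    - {"rotation": [0,0,0],"travel": [-0.3,0,0],"hand": 0.5}
    - {"rotation": [0,0,0],"travel": [-0.6,0,0],"hand": 0.5}
    - {"rotation": [0,0,0],"travel": [-1,0,0],"hand": 0.5}
    - {"rotation": [0,0,0],"travel": [-1,0,0],"hand": 0.5}
    - {"rotation": [0,0,0],"travel": [0,0,0],"hand": 0.5}

```text
t: 8.28
tcp_pos: [0.5594, -0.1626, 0.1938]
orientation: [-159.7, 89.9, 105.9]
ft_force: [0.4, 0.2, -5.8]
finger_gap: 0.119
```

```bash
python3 - <<'E'
from h import *
delta([0.4536,0.1345,0.25],12.5)
snap('side','s7.png'); im=cv2.imread('pics/s7.png'); cv2.imwrite('pics/s7c.png',cv2.resize(im[130:280,230:400],None,fx=4,fy=4))
E
```

```text
t 8.28 tcp [ 0.5594 -0.1626  0.1938] F [ 0.3796  0.1903 -5.8366] gap 0.119
ydir az -4.371415416263297 tilt [-0.0003  0.0011 -1.    ]
travel cm [ -5.5856 -12.8143 -28.8249]
rot deg [-16.8714  -0.0629   0.0132]
```

View pics/s7c.png

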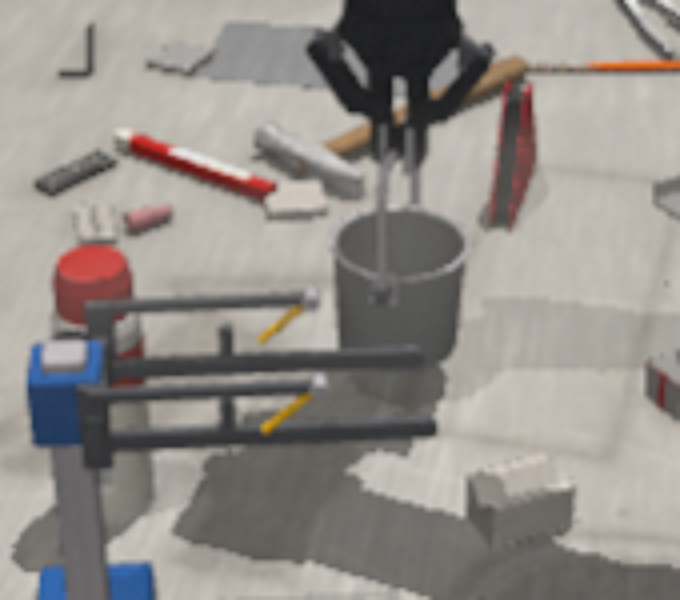

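Emit:
jog_arm:
  rows:
    - {"rotation": [0,0,0],"travel": [-0.7,-0.5,0],"hand": 0.5}
    - {"rotation": [0,0,0],"travel": [-0.7,-1,-0.5],"hand": 0.5}
    - {"rotation": [0,0,0],"travel": [-0.7,-1.2,-1],"hand": 0.5}
    - {"rotation": [0,0,0],"travel": [-0.7,-1.2,-1.5],"hand": 0.5}
    - {"rotation": [0,0,0],"travel": [-0.7,-1.2,-1.5],"hand": 0.5}
    - {"rotation": [0,0,0],"travel": [-0.7,-1.2,-1.5],"hand": 0.5}
    - {"rotation": [0,0,0],"travel": [-0.7,-1.2,-1.5],"hand": 0.5}
    - {"rotation": [0,0,0],"travel": [-0.4,-1.2,-1.5],"hand": 0.5}
    - {"rotation": [0,0,0],"travel": [0,-1.2,-1.5],"hand": 0.5}
    - {"rotation": [0,0,0],"travel": [0,-0.8,-1.5],"hand": 0.5}
    - {"rotation": [0,0,0],"travel": [0,-0.4,-1.5],"hand": 0.5}
    - {"rotation": [0,0,0],"travel": [0,0,-1.5],"hand": 0.5}

```text
t: 9.82
tcp_pos: [0.4507, 0.0074, 0.2501]
orientation: [-104.1, 89.8, 161.6]
ft_force: [-0.0, 0.2, -5.0]
finger_gap: 0.116
```

```bash
python3 - <<'E'
from h import *
delta([0.4536,0.1345,0.25],12.5)
E
```

```text
t 9.82 tcp [0.4507 0.0074 0.2501] F [-0.0097  0.2119 -4.9856] gap 0.116
ydir az -4.264089919347246 tilt [-0.0025  0.0008 -1.    ]
travel cm [  0.021   -0.6549 -12.6918]
rot deg [-16.7641  -0.058    0.1401]
```

Emit:
jog_arm:
  rows:
    - {"rotation": [-2,0,0],"travel": [0,0,-1.5],"hand": 0.5}
    - {"rotation": [-2,0,0],"travel": [0,0,-1.5],"hand": 0.5}
    - {"rotation": [-2,0,0],"travel": [0,0,-1.5],"hand": 0.5}
    - {"rotation": [-2,0,0],"travel": [0,0,-1.5],"hand": 0.5}
    - {"rotation": [-2,0,0],"travel": [0,0,-1.5],"hand": 0.5}
    - {"rotation": [-2,0,0],"travel": [0,0,-1.5],"hand": 0.5}
    - {"rotation": [-2,0,0],"travel": [0,0,-1.3],"hand": 0.5}
    - {"rotation": [-2,0,0],"travel": [0,0,-0.8],"hand": 0.5}
    - {"rotation": [-0.8,0,0],"travel": [0,0,-0.3],"hand": 0.5}
    - {"rotation": [0,0,0],"travel": [0,0,0],"hand": 0.5}
    - {"rotation": [0,0,0],"travel": [0,0,0],"hand": 0.5}
    - {"rotation": [0,0,0],"travel": [0,0,0],"hand": 0.5}

```text
t: 11.32
tcp_pos: [0.4456, 0.129, 0.2501]
orientation: [-138.0, 89.9, 145.8]
ft_force: [0.7, 1.4, -5.2]
finger_gap: 0.117
```

```bash
python3 - <<'E'
from h import *
import pickle
delta([0.4536,0.1345,0.235],12.5)
o,c,r=pose()
w=snap('wrist','w8.png');pickle.dump((w,o),open('w8.pkl','wb'))
s=snap('side','s8.png');pickle.dump((s,o),open('s8.pkl','wb')); im=cv2.imread('pics/s8.png'); cv2.imwrite('pics/s8c.png',cv2.resize(im[130:300,230:430],None,fx=3.8,fy=3.8))
s=snap('top','t8.png');pickle.dump((s,o),open('t8.pkl','wb')); im=cv2.imread('pics/t8.png'); cv2.imwrite('pics/t8c.png',cv2.resize(im[115:265,180:390],None,fx=3.8,fy=3.8))
E
```

```text
t 11.32 tcp [0.4456 0.129  0.2501] F [ 0.6792  1.3506 -5.2338] gap 0.117
ydir az 13.727030976185247 tilt [-0.0021  0.0014 -1.    ]
travel cm [ 1.5112  0.9118 -0.3376]
rot deg [ 1.2269 -0.1049  0.0967]
```

View pics/s8c.png

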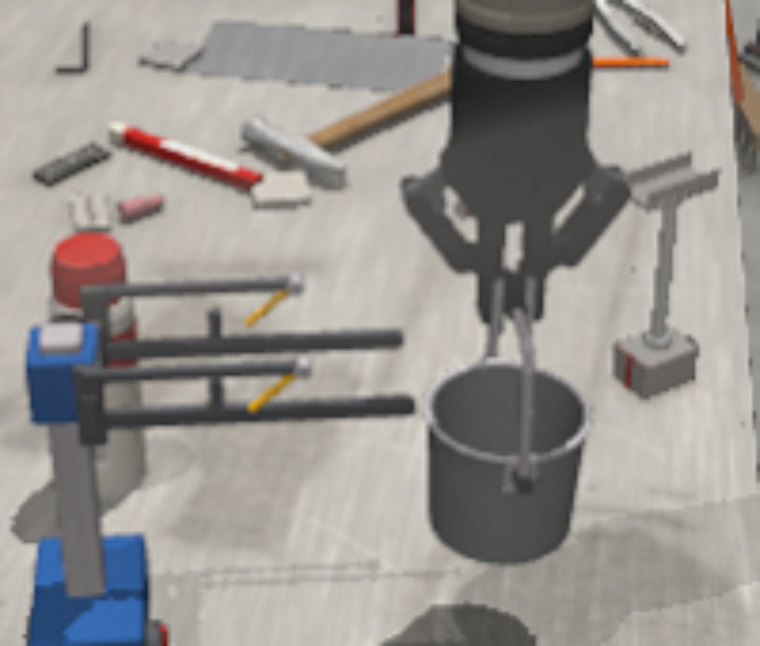

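View pics/w8.png

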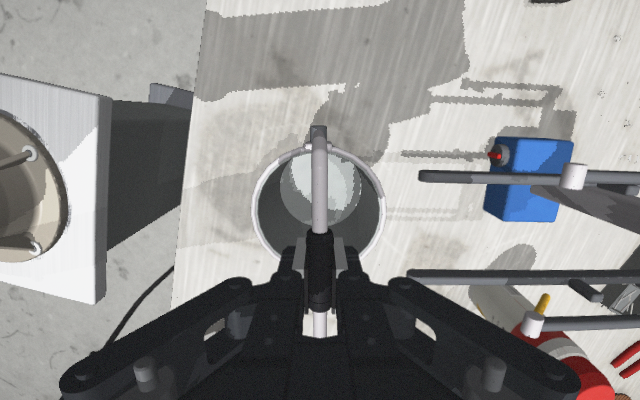

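View pics/t8c.png

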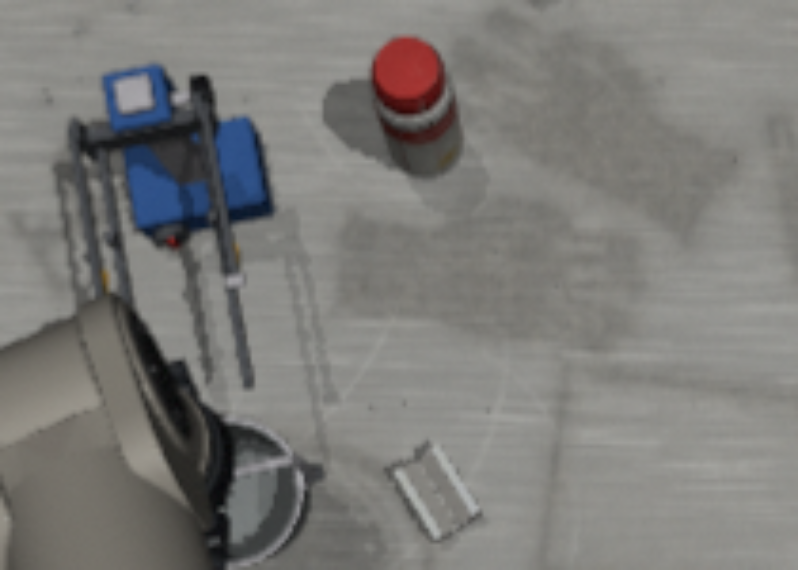

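```bash
python3 - <<'E'
from h import *
import pickle
w,o=pickle.load(open('w8.pkl','rb'))
im=w['pixels'][:,:,::-1]
cv2.imwrite('pics/w8c.png',cv2.resize(im[110:360,390:640],None,fx=3,fy=3,interpolation=cv2.INTER_CUBIC))
E
```

```text
(no output)
```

View pics/w8c.png

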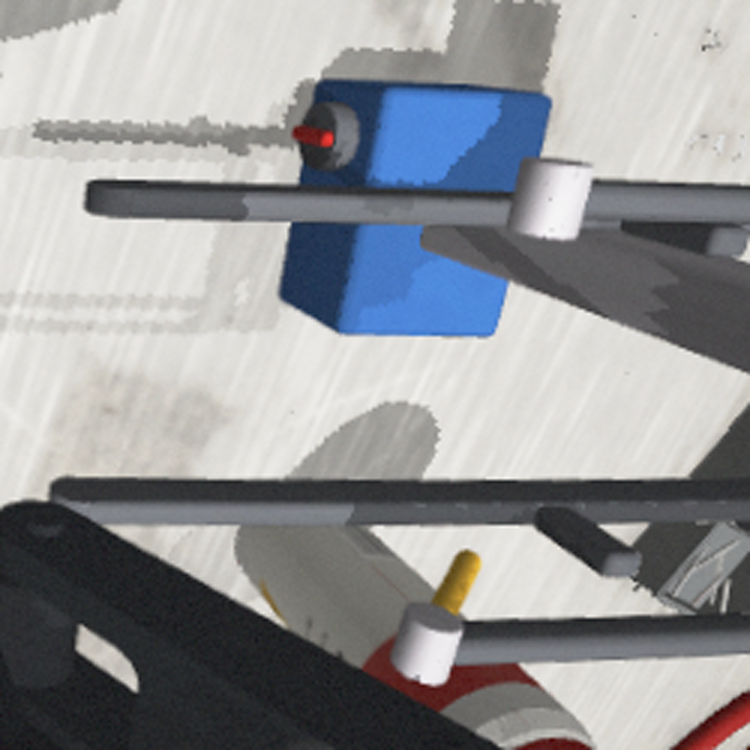

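```bash
python3 - <<'E'
from h import *
import pickle
w,o=pickle.load(open('w8.pkl','rb'))
q=lambda a,b:(390+(a+.5)/3-.5,110+(b+.5)/3-.5)
for z in (.203,.210):
    P=[wplane(w,o,q(*uv),z) for uv in [(90,203),(500,208),(55,511),(700,515)]]
    print(z,[p[:2] for p in P], 'width',np.linalg.norm(P[0]-P[2]))
    for i in (0,2):
        d=P[i+1]-P[i];print('az',np.degrees(np.arctan2(d[1],d[0])))
    d=P[0]-P[2];print('perp az',np.degrees(np.arctan2(d[1],d[0]))-90)
print(o['tcp_pos'])
E
```

```text
0.203 [array([0.495 , 0.1776]), array([0.5788, 0.1974]), array([0.5107, 0.1097]), array([0.6649, 0.1424])] width 0.06964014028228616
az 13.330668381052554
az 11.975402891277396
perp az 13.024553820845355
0.21 [array([0.4923, 0.1784]), array([0.5726, 0.1974]), array([0.5073, 0.1133]), array([0.6551, 0.1447])] width 0.06674049313282684
az 13.330668381052572
az 11.975402891277401
perp az 13.024553820845469
[0.4456 0.129  0.2501]
```

```bash
cat >> h.py <<'E'
AZ=12.6; O=np.array([0.599,0.167,0]); SX=np.array([np.cos(np.radians(AZ)),np.sin(np.radians(AZ)),0]);SY=np.array([-SX[1],SX[0],0])
def st(x=None,y=0,z=None):
    o,c,r=pose(); print('stand xy mm',(c-O)@SX*1000,(c-O)@SY*1000,'z',c[2]*1000)
    F=np.array(o['ft_force']);print('F stand',F@SX,F@SY,F[2])
    if x is not None: delta(O+SX*x+SY*y+np.array([0,0,z if z else c[2]]),AZ)
E
python3 - <<'E'
from h import *
st(-.065,0,.235)
E
```

```text
stand xy mm -157.98774968127353 -3.4049450805634254 z 250.14781772379357
F stand -1.0940194829923706 -0.2165362873693928 -5.120254538395925
t 11.47 tcp [0.4456 0.1292 0.2501] F [-1.0204 -0.45   -5.1203] gap 0.115
ydir az 13.746968595670111 tilt [-0.002   0.0015 -1.    ]
travel cm [ 1.5002  9.3061 -0.1514]
rot deg [ 1.1469 -0.1084  0.0925]
```

Emit:
jog_arm:
  rows:
    - {"rotation": [0.6,0,0],"travel": [0,0,-0.2],"hand": 0.5}
    - {"rotation": [0.5,0,0],"travel": [0,0.4,-0.1],"hand": 0.5}
    - {"rotation": [0,0,0],"travel": [0,0.8,0],"hand": 0.5}
    - {"rotation": [0,0,0],"travel": [0,1,0],"hand": 0.5}
    - {"rotation": [0,0,0],"travel": [0,1,0],"hand": 0.5}
    - {"rotation": [0,0,0],"travel": [0,1,0],"hand": 0.5}
    - {"rotation": [0,0,0],"travel": [0,1,0],"hand": 0.5}
    - {"rotation": [0,0,0],"travel": [0,1,0],"hand": 0.5}
    - {"rotation": [0,0,0],"travel": [0,1,0],"hand": 0.5}
    - {"rotation": [0,0,0],"travel": [0,0.8,0],"hand": 0.5}
    - {"rotation": [0,0,0],"travel": [0,0.4,0],"hand": 0.5}
    - {"rotation": [0,0,0],"travel": [0,0,0],"hand": 0.5}

```text
t: 12.98
tcp_pos: [0.5338, 0.1517, 0.2494]
orientation: [-147.9, 89.8, 134.6]
ft_force: [-0.5, -0.4, -4.9]
finger_gap: 0.118
```

```bash
python3 - <<'E'
from h import *
import pickle
st(-.065,0,.22)
o,c,r=pose()
w=snap('wrist','w9.png');pickle.dump((w,o),open('w9.pkl','wb'))
s=snap('side','s9.png');pickle.dump((s,o),open('s9.pkl','wb')); im=cv2.imread('pics/s9.png'); cv2.imwrite('pics/s9c.png',cv2.resize(im[130:300,230:430],None,fx=3.8,fy=3.8))
E
```

```text
stand xy mm -67.01129368759689 -0.7014898595905659 z 249.3831673253605
F stand -0.5896044705460992 -0.23073675771664934 -4.932723745145594
t 12.97 tcp [0.5338 0.1517 0.2494] F [-0.5251 -0.3538 -4.9327] gap 0.118
ydir az 12.494006935299307 tilt [-0.0023  0.0024 -1.    ]
travel cm [ 2.9381  0.2062 -0.0622]
rot deg [-0.1061 -0.1624  0.1017]
```

View pics/s9c.png

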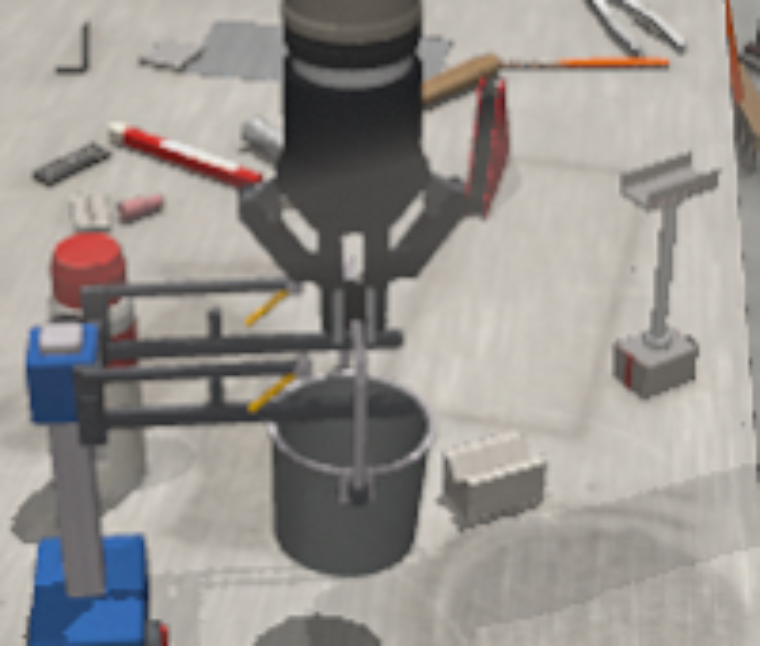

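View pics/w9.png

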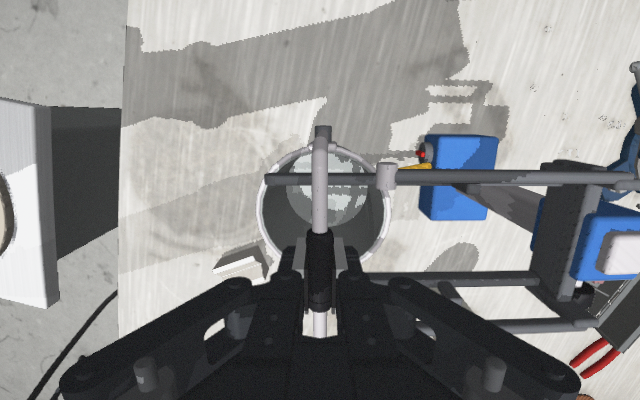

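Emit:
jog_arm:
  rows:
    - {"rotation": [0,0,0],"travel": [0.6,0.1,0],"hand": 0.5}
    - {"rotation": [0,0,0],"travel": [0.7,0,0],"hand": 0.5}
    - {"rotation": [0,0,0],"travel": [0.6,0,0],"hand": 0.5}
    - {"rotation": [0,0,0],"travel": [0.3,0,0],"hand": 0.5}
    - {"rotation": [0,0,0],"travel": [0,0,0],"hand": 0.5}
    - {"rotation": [0,0,0],"travel": [0,0,0],"hand": 0.5}

```text
t: 13.82
tcp_pos: [0.5333, 0.1514, 0.2255]
orientation: [-118.4, 89.8, 164.1]
ft_force: [1.0, -0.2, -5.5]
finger_gap: 0.119
```

```bash
python3 - <<'E'
from h import *
st(-.065,0,.22)
E
```

```text
stand xy mm -67.51196482534851 -0.8850677197782456 z 225.46961205224372
F stand 0.9222330366740139 -0.36505813939036036 -5.538807450353629
t 13.82 tcp [0.5333 0.1514 0.2255] F [ 0.9797 -0.1551 -5.5388] gap 0.119
ydir az 12.497725893455604 tilt [-0.0037  0.0011 -1.    ]
travel cm [ 0.5463  0.2529 -0.088 ]
rot deg [-0.1025 -0.1051  0.1943]
```

Emit:
jog_arm:
  rows:
    - {"rotation": [0,0,0.2],"travel": [0.2,0.1,0],"hand": 0.5}
    - {"rotation": [0,0,0],"travel": [0.2,0,0],"hand": 0.5}
    - {"rotation": [0,0,0],"travel": [0.2,0,0],"hand": 0.5}
    - {"rotation": [0,0,0],"travel": [0,0,0],"hand": 0.5}

```text
t: 14.32
tcp_pos: [0.5346, 0.1517, 0.2195]
orientation: [147.6, 89.9, 70.1]
ft_force: [-0.7, -0.6, -5.7]
finger_gap: 0.114
```

Emit:
jog_arm:
  rows:
    - {"rotation": [0,0,0],"travel": [0.15,0,0],"hand": 0.5}
    - {"rotation": [0,0,0],"travel": [0.1,0,0],"hand": 0.5}
    - {"rotation": [0,0,0],"travel": [0,0,0],"hand": 0.5}

```text
t: 14.7
tcp_pos: [0.5346, 0.1517, 0.2168]
orientation: [149.3, 89.9, 71.7]
ft_force: [0.4, -0.9, -5.7]
finger_gap: 0.117
```

Emit:
jog_arm:
  rows:
    - {"rotation": [0,0,0],"travel": [0.1,0,0],"hand": 0.5}
    - {"rotation": [0,0,0],"travel": [0.1,0,0],"hand": 0.5}
    - {"rotation": [0,0,0],"travel": [0,0,0],"hand": 0.5}

```text
t: 15.08
tcp_pos: [0.5347, 0.1518, 0.2148]
orientation: [144.2, 89.9, 66.7]
ft_force: [-0.2, -0.1, -6.2]
finger_gap: 0.119
```

Emit:
jog_arm:
  rows:
    - {"rotation": [0,0,0],"travel": [0.1,0,0],"hand": 0.5}
    - {"rotation": [0,0,0],"travel": [0,0,0],"hand": 0.5}

```text
t: 15.32
tcp_pos: [0.5347, 0.1518, 0.2137]
orientation: [145.5, 89.9, 68.0]
ft_force: [0.8, -0.0, -4.8]
finger_gap: 0.119
```

Emit:
jog_arm:
  rows:
    - {"rotation": [0,0,0],"travel": [0.1,0,0],"hand": 0.5}
    - {"rotation": [0,0,0],"travel": [0,0,0],"hand": 0.5}

```text
t: 15.58
tcp_pos: [0.5347, 0.1518, 0.2126]
orientation: [144.1, 89.9, 66.6]
ft_force: [-1.0, 0.1, -4.9]
finger_gap: 0.116
```

Emit:
jog_arm:
  rows:
    - {"rotation": [0,0,0],"travel": [0.1,0,0],"hand": 0.5}
    - {"rotation": [0,0,0],"travel": [0,0,0],"hand": 0.5}

```text
t: 15.82
tcp_pos: [0.5348, 0.1519, 0.2117]
orientation: [138.7, 89.9, 61.2]
ft_force: [-0.4, 1.2, -5.9]
finger_gap: 0.117
```

Emit:
jog_arm:
  rows:
    - {"rotation": [0,0,0],"travel": [0.1,0,0],"hand": 0.5}
    - {"rotation": [0,0,0],"travel": [0,0,0],"hand": 0.5}

```text
t: 16.08
tcp_pos: [0.5349, 0.1519, 0.2115]
orientation: [127.0, 89.9, 49.5]
ft_force: [-0.5, -0.3, -4.4]
finger_gap: 0.122
```

Emit:
jog_arm:
  rows:
    - {"rotation": [0,0,0],"travel": [0.1,0,0],"hand": 0.5}
    - {"rotation": [0,0,0],"travel": [0,0,0],"hand": 0.5}

```text
t: 16.32
tcp_pos: [0.535, 0.152, 0.2115]
orientation: [113.6, 89.8, 36.1]
ft_force: [-1.3, -0.4, -2.0]
finger_gap: 0.116
```

Emit:
jog_arm:
  rows:
    - {"rotation": [0,0,0],"travel": [0.1,0,0],"hand": 0.5}
    - {"rotation": [0,0,0],"travel": [0,0,0],"hand": 0.5}

```text
t: 16.58
tcp_pos: [0.5351, 0.152, 0.2113]
orientation: [102.0, 89.8, 24.5]
ft_force: [-2.3, -1.2, 0.1]
finger_gap: 0.123
```

```bash
python3 - <<'E'
from h import *
st(-.04,0,.2115)
w=snap('wrist','w10.png')
s=snap('side','s10.png'); im=cv2.imread('pics/s10.png'); cv2.imwrite('pics/s10c.png',cv2.resize(im[170:300,230:360],None,fx=5,fy=5))
E
```

```text
stand xy mm -65.67886004656046 -0.729154839867477 z 211.34716669560643
F stand -2.4892804363891297 -0.7134301890477419 0.1091218231937939
t 16.57 tcp [0.5351 0.152  0.2113] F [-2.2737 -1.2393  0.1091] gap 0.123
ydir az 12.476377821199158 tilt [ 0.0024  0.0011 -1.    ]
travel cm [-0.0085  2.5678 -0.0785]
rot deg [-0.1236 -0.0316 -0.1496]
```

View pics/s10c.png

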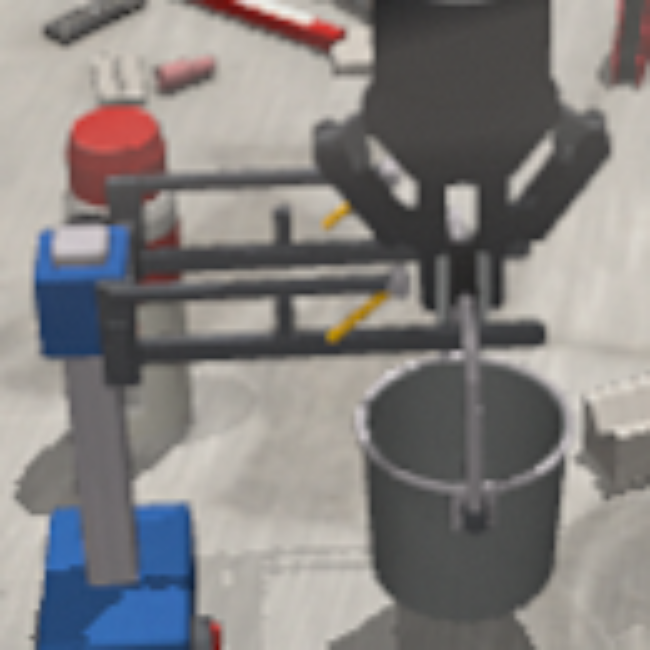

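View pics/w10.png

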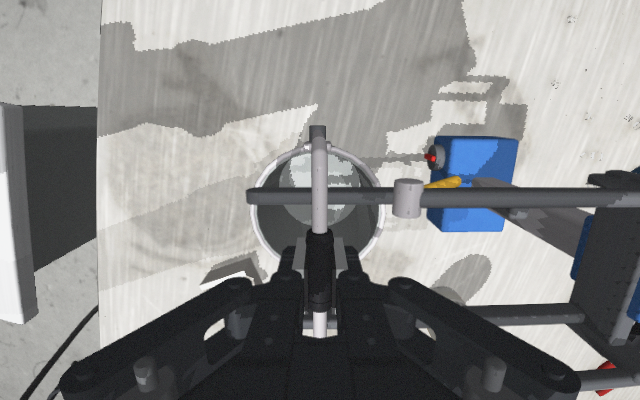

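Emit:
jog_arm:
  rows:
    - {"rotation": [0,0,0],"travel": [0,0.3,0],"hand": 0.5}
    - {"rotation": [0,0,0],"travel": [0,0.4,0],"hand": 0.5}
    - {"rotation": [0,0,0],"travel": [0,0.5,0],"hand": 0.5}
    - {"rotation": [0,0,0],"travel": [0,0.5,0],"hand": 0.5}
    - {"rotation": [0,0,0],"travel": [0,0,0],"hand": 0.5}

```text
t: 17.3
tcp_pos: [0.5499, 0.1561, 0.2113]
orientation: [-97.4, 89.8, -174.9]
ft_force: [-0.5, -0.4, 1.0]
finger_gap: 0.12
```

```bash
python3 - <<'E'
from h import *
st(-.02,0,.2115)
E
```

```text
stand xy mm -50.35152120949058 0.04689090436147523 z 211.3161487937067
F stand -0.5992905285318558 -0.3039850654316723 0.9786320485993696
t 17.3 tcp [0.5499 0.1561 0.2113] F [-0.5185 -0.4274  0.9786] gap 0.12
ydir az 12.50699486361789 tilt [-0.0039 -0.0003 -1.    ]
travel cm [-0.0302  3.0351 -0.0003]
rot deg [-0.0931 -0.0291  0.2225]
```

Emit:
jog_arm:
  rows:
    - {"rotation": [0,0,0],"travel": [0,0.4,0],"hand": 0.5}
    - {"rotation": [0,0,0.1],"travel": [0,0.5,0],"hand": 0.5}
    - {"rotation": [0,0,0.1],"travel": [0,0.5,0],"hand": 0.5}
    - {"rotation": [0,0,0],"travel": [0,0.5,0],"hand": 0.5}
    - {"rotation": [0,0,0],"travel": [0,0.4,0],"hand": 0.5}
    - {"rotation": [0,0,0],"travel": [0,0,0],"hand": 0.5}

```text
t: 18.05
tcp_pos: [0.5688, 0.1613, 0.2113]
orientation: [-89.5, 89.3, -166.9]
ft_force: [-1.2, -0.2, 1.2]
finger_gap: 0.117
```

```bash
python3 - <<'E'
from h import *
st(0,0,.2115)
w=snap('wrist','w11.png')
s=snap('side','s11.png'); im=cv2.imread('pics/s11.png'); cv2.imwrite('pics/s11c.png',cv2.resize(im[170:300,230:360],None,fx=5,fy=5))
E
```

```text
stand xy mm -30.746230518717013 0.9901678560366465 z 211.31423354000017
F stand -1.2077117838188038 0.07966511981960692 1.1866587582628103
t 18.05 tcp [0.5688 0.1613 0.2113] F [-1.196  -0.1857  1.1867] gap 0.117
ydir az 12.537215687008738 tilt [-0.0111 -0.0026 -0.9999]
travel cm [-0.0535  3.0743  0.0957]
rot deg [-0.0627  0.0057  0.6511]
```

View pics/s11c.png

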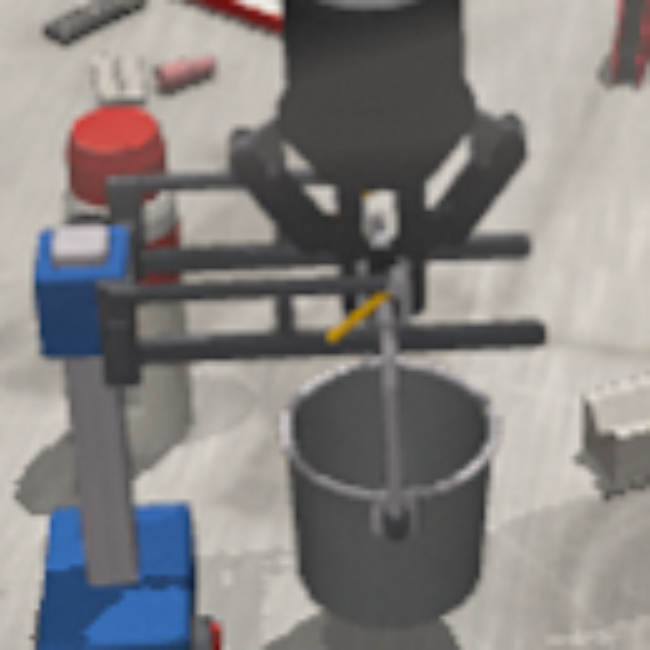

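View pics/w11.png

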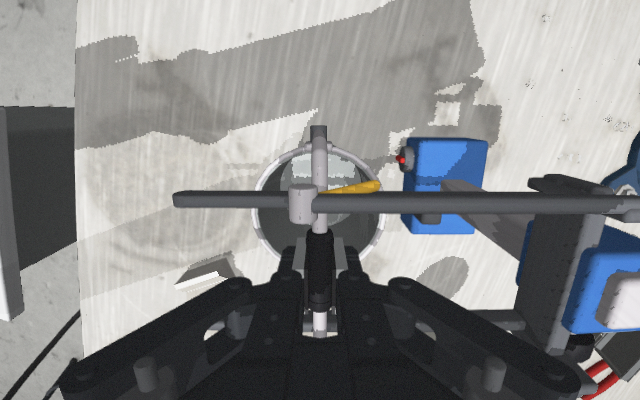

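Emit:
jog_arm:
  rows:
    - {"rotation": [0,0,0.5],"travel": [0,0.4,0],"hand": 0.5}
    - {"rotation": [0,0,0.3],"travel": [0,0.4,0],"hand": 0.5}
    - {"rotation": [0,0,0.2],"travel": [0,0.4,0],"hand": 0.5}
    - {"rotation": [0,0,0],"travel": [0,0.4,0],"hand": 0.5}
    - {"rotation": [0,0,0],"travel": [0,0,0],"hand": 0.5}

```text
t: 18.77
tcp_pos: [0.5802, 0.1643, 0.2113]
orientation: [-66.2, 89.8, -143.7]
ft_force: [-0.2, -0.6, 0.5]
finger_gap: 0.12
```

```bash
python3 - <<'E'
from h import *
st(0.002,0,.2115)
E
```

```text
stand xy mm -18.97270566325379 1.4722676717998306 z 211.31235999186228
F stand -0.3022017212495488 -0.5400733397849082 0.48983408267390405
t 18.77 tcp [0.5802 0.1643 0.2113] F [-0.1771 -0.593   0.4898] gap 0.12
ydir az 12.561506568274181 tilt [-0.003  -0.0022 -1.    ]
travel cm [-0.0257  2.0973  0.1459]
rot deg [-0.0383  0.0858  0.195 ]
```

Emit:
jog_arm:
  rows:
    - {"rotation": [0,0,0.1],"travel": [0,0.4,0.05],"hand": 0.5}
    - {"rotation": [0,0,0.1],"travel": [0,0.4,0.05],"hand": 0.5}
    - {"rotation": [0,0,0.2],"travel": [0,0.4,0],"hand": 0.5}
    - {"rotation": [0,0,0],"travel": [0,0,0],"hand": 0.5}

```text
t: 19.27
tcp_pos: [0.5849, 0.1652, 0.2113]
orientation: [-76.5, 89.2, -153.9]
ft_force: [0.4, 0.3, 1.1]
finger_gap: 0.12
```

```bash
python3 - <<'E'
from h import *
st(0.002,0,.2115)
E
```

```text
stand xy mm -14.095423607505273 1.3524136630224612 z 211.2611398494228
F stand 0.4519721073726279 0.17821947424739287 1.1460211722892788
t 19.27 tcp [0.5849 0.1652 0.2113] F [0.4022 0.2725 1.146 ] gap 0.12
ydir az 12.610490990004307 tilt [-0.0133 -0.0065 -0.9999]
travel cm [-0.0465  1.609   0.1357]
rot deg [0.0119 0.1971 0.8222]
```

```bash
python3 - <<'E'
from h import *
for i in range(3):
    st(); print(status.get_obs()['wrist_torque'])
    w=snap('wrist','w12.png')
s=snap('side','s12.png'); im=cv2.imread('pics/s12.png'); cv2.imwrite('pics/s12c.png',cv2.resize(im[170:300,230:360],None,fx=5,fy=5))
st()
E
```

```text
stand xy mm -14.095423607505273 1.3524136630224612 z 211.2611398494228
F stand 0.4519721073726279 0.17821947424739287 1.1460211722892788
[-0.0366 -0.0717 -0.0144]
stand xy mm -14.012463476098842 1.3247701161367975 z 211.2380059612072
F stand -3.8567069894672765 -0.8506869194125469 3.8557802482820116
[-0.2134  0.641   0.0243]
stand xy mm -14.029364310204253 1.2990048226245674 z 211.1970471283606
F stand -2.8723818977764584 -0.44480397593235294 3.623298279184227
[-0.1597  0.6852  0.0356]
stand xy mm -14.001328588625883 1.291025323106646 z 211.20737756516638
F stand -3.9358066329050305 -1.4274115651420223 4.6347498660322355
```

View pics/s12c.png

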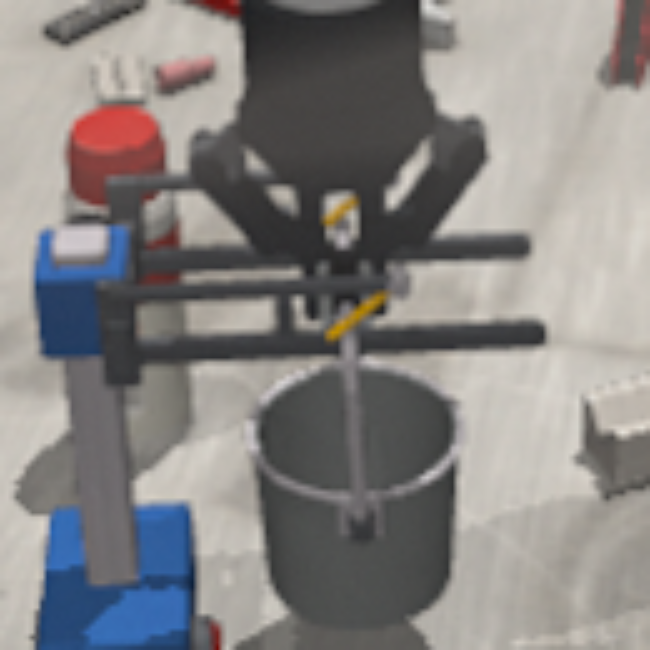

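View pics/w12.png

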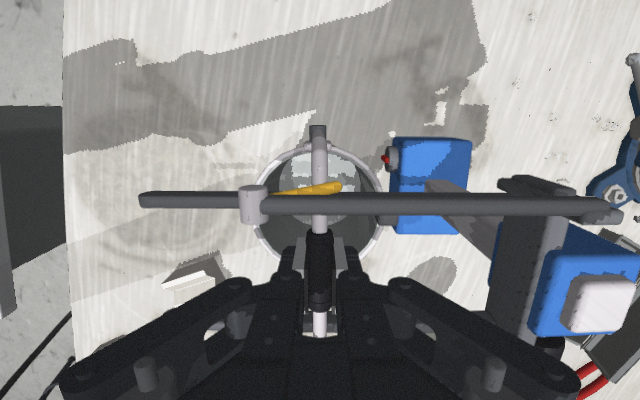

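Emit:
jog_arm:
  rows:
    - {"rotation": [0,0,0.3],"travel": [0,0.4,0],"hand": 0.5}
    - {"rotation": [0,0,0.3],"travel": [0,0.5,0],"hand": 0.5}

```text
t: 19.73
tcp_pos: [0.5869, 0.1657, 0.211]
orientation: [-74.8, 88.7, -152.2]
ft_force: [-14.2, -4.6, 12.5]
finger_gap: 0.117
```

```bash
python3 - <<'E'
from h import *
st(0.002,0,.2115)
E
```

```text
stand xy mm -12.128135840197263 1.4013554999258298 z 210.9762853996487
F stand -14.881588887393063 -1.3871482791501262 12.478955419842933
t 19.73 tcp [0.5869 0.1657 0.211 ] F [-14.2206  -4.6001  12.479 ] gap 0.117
ydir az 12.616528166345802 tilt [-0.0201 -0.0106 -0.9997]
travel cm [-0.0825  1.4113  0.141 ]
rot deg [0.0203 0.341  1.2565]
```

Emit:
jog_arm:
  rows:
    - {"rotation": [0,0,0],"travel": [0,0,0],"hand": 0.5}

```text
t: 19.85
tcp_pos: [0.5869, 0.1657, 0.2112]
orientation: [-74.0, 88.7, -151.4]
ft_force: [1.3, 0.4, 1.0]
finger_gap: 0.116
```

```bash
python3 - <<'E'
from h import *
st(0.002,0,.2115); print(status.get_obs()['wrist_torque'])
w=snap('wrist','w13.png')
s=snap('side','s13.png'); im=cv2.imread('pics/s13.png'); cv2.imwrite('pics/s13c.png',cv2.resize(im[180:280,240:340],None,fx=6,fy=6,interpolation=cv2.INTER_CUBIC))
st()
E
```

```text
stand xy mm -12.12709819276119 1.3993081588082896 z 211.20851219244665
F stand 1.324480584746918 0.07283357035104893 1.0389459263383611
t 19.85 tcp [0.5869 0.1657 0.2112] F [1.2767 0.36   1.0389] gap 0.116
ydir az 12.62324588660667 tilt [-0.0198 -0.0108 -0.9997]
travel cm [-0.059   1.4117  0.1409]
rot deg [0.0271 0.3564 1.2453]
[ 0.0484 -0.1506 -0.0067]
stand xy mm -12.048976793800787 1.4313764438850214 z 211.15803522212929
F stand -4.215436085792711 -0.5672317543602009 6.105077671300657
```

View pics/s13c.png

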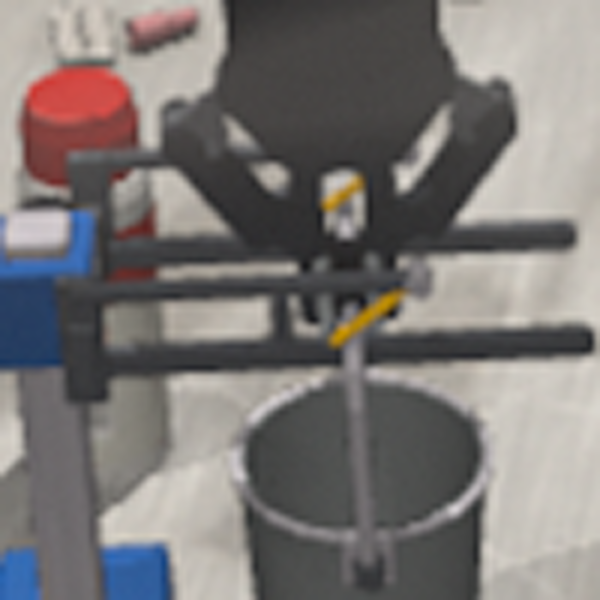

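Emit:
jog_arm:
  rows:
    - {"rotation": [0,0,0.8],"travel": [-0.1,0.35,0],"hand": 0.5}

```text
t: 20.08
tcp_pos: [0.5877, 0.166, 0.2112]
orientation: [-66.2, 89.1, -143.6]
ft_force: [-10.2, -2.7, 3.8]
finger_gap: 0.122
```

```bash
python3 - <<'E'
from h import *
st(0.002,0,.2115); print(status.get_obs()['wrist_torque'])
E
```

```text
stand xy mm -11.207507965653544 1.4674000201539814 z 211.21617608754474
F stand -10.597609666547827 -0.43782381730641073 3.7912921302429536
t 20.07 tcp [0.5877 0.166  0.2112] F [-10.2469  -2.7391   3.7913] gap 0.122
ydir az 12.618314428175017 tilt [-0.0129 -0.0095 -0.9999]
travel cm [-0.0468  1.3201  0.1475]
rot deg [0.021  0.3717 0.8414]
[-0.4847  2.0134  0.0615]
```

Emit:
jog_arm:
  rows:
    - {"rotation": [0,0.2,0.8],"travel": [-0.12,0.35,0],"hand": 0.5}
    - {"rotation": [0,0.1,0.8],"travel": [-0.12,0.38,0],"hand": 0.5}

```text
t: 20.32
tcp_pos: [0.5888, 0.1662, 0.2112]
orientation: [-37.2, 89.8, -114.6]
ft_force: [-10.6, -2.9, 5.0]
finger_gap: 0.117
```

```bash
python3 - <<'E'
from h import *
st(0.002,0,.2115); print(status.get_obs()['wrist_torque'])
w=snap('wrist','w14.png')
s=snap('side','s14.png'); im=cv2.imread('pics/s14.png'); cv2.imwrite('pics/s14c.png',cv2.resize(im[180:280,240:340],None,fx=6,fy=6,interpolation=cv2.INTER_CUBIC))
st()
E
```

```text
stand xy mm -10.08182934648913 1.4642355364650452 z 211.17625302961488
F stand -10.998921632012978 -0.5058437147490558 4.974058789895041
t 20.32 tcp [0.5888 0.1662 0.2112] F [-10.6237  -2.893    4.9741] gap 0.117
ydir az 12.65825749511893 tilt [-0.0015 -0.0033 -1.    ]
travel cm [-0.0346  1.208   0.1478]
rot deg [0.0584 0.165  0.1253]
[-0.5227  2.1437  0.0381]
stand xy mm -9.882002759789335 1.466550924531183 z 211.19846134579197
F stand -10.536607448106635 -0.41318064174290947 4.17273098871731
```

View pics/s14c.png

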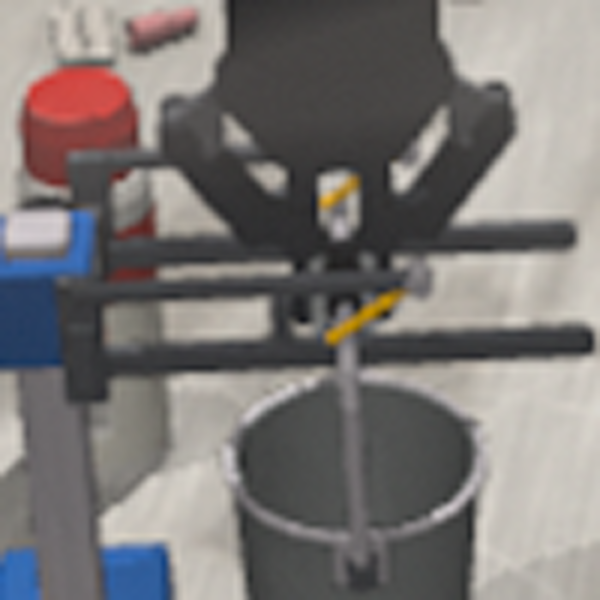

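View pics/w14.png

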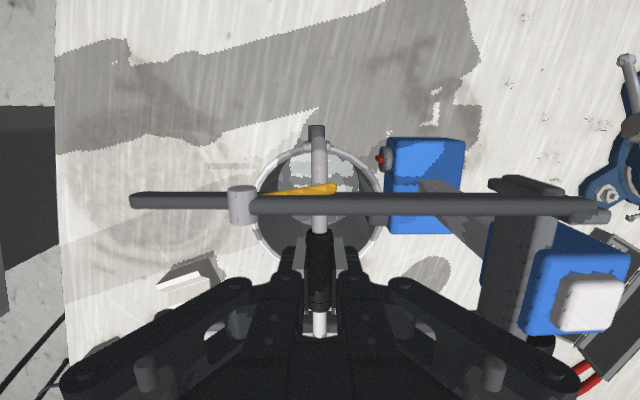

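Emit:
jog_arm:
  rows:
    - {"rotation": [0,0.1,0.5],"travel": [-0.12,0.38,0],"hand": 0.5}
    - {"rotation": [0,0,0.4],"travel": [-0.12,0.38,0],"hand": 0.5}
    - {"rotation": [0,0,0.4],"travel": [-0.12,0.38,0],"hand": 0.5}

```text
t: 20.8
tcp_pos: [0.5904, 0.1666, 0.2112]
orientation: [-44.3, 89.7, -121.6]
ft_force: [-10.4, -2.4, 5.0]
finger_gap: 0.122
```

```bash
python3 - <<'E'
from h import *
st(0.002,0,.2115); print(status.get_obs()['wrist_torque'])
E
```

```text
stand xy mm -8.485297571176403 1.5253348030991742 z 211.16333216140407
F stand -10.659599260939101 -0.0724191772005249 4.962500393110674
t 20.8 tcp [0.5904 0.1666 0.2112] F [-10.3871  -2.396    4.9625] gap 0.122
ydir az 12.721940745108807 tilt [-0.0029 -0.0047 -1.    ]
travel cm [-0.0371  1.0481  0.1549]
rot deg [0.1224 0.2272 0.2213]
[-0.515   2.103  -0.0227]
```

Emit:
jog_arm:
  rows:
    - {"rotation": [0,0.1,0.5],"travel": [-0.18,0.48,0],"hand": 0.5}
    - {"rotation": [0,0.1,0.4],"travel": [-0.18,0.48,0],"hand": 0.5}

```text
t: 21.05
tcp_pos: [0.5936, 0.1675, 0.2113]
orientation: [-66.4, 89.8, -143.6]
ft_force: [-7.2, -2.3, 0.5]
finger_gap: 0.115
```

```bash
python3 - <<'E'
from h import *
st(0.002,0,.2115); print(status.get_obs()['wrist_torque'])
E
```

```text
stand xy mm -5.123402715500652 1.62294249494073 z 211.30373401972193
F stand -7.548709096561598 -0.6899935501644883 0.45255943893076445
t 21.05 tcp [0.5936 0.1675 0.2113] F [-7.2164 -2.3201  0.4526] gap 0.115
ydir az 12.777491968354148 tilt [-0.0035 -0.0026 -1.    ]
travel cm [-0.0222  0.7118  0.1645]
rot deg [0.1777 0.1002 0.228 ]
[-0.3801  1.5802  0.0186]
```

Moving easily now; continue with smaller steps, since it may snap past.

Emit:
jog_arm:
  rows:
    - {"rotation": [0,0,0.3],"travel": [-0.12,0.4,0.05],"hand": 0.5}
    - {"rotation": [0,0,0.3],"travel": [-0.12,0.35,0.05],"hand": 0.5}

```text
t: 21.3
tcp_pos: [0.5957, 0.1678, 0.2112]
orientation: [-77.1, 89.6, -154.3]
ft_force: [-7.9, -1.3, 4.7]
finger_gap: 0.121
```

```bash
python3 - <<'E'
from h import *
st(0.002,0,.2115); print(status.get_obs()['wrist_torque'])
w=snap('wrist','w15.png')
s=snap('side','s15.png'); im=cv2.imread('pics/s15.png'); cv2.imwrite('pics/s15c.png',cv2.resize(im[180:280,240:340],None,fx=6,fy=6,interpolation=cv2.INTER_CUBIC))
E
```

```text
stand xy mm -3.017287228360153 1.541768813680368 z 211.1766309992848
F stand -7.966893354559473 0.44278591089282554 4.653824705707547
t 21.3 tcp [0.5957 0.1678 0.2112] F [-7.8716 -1.3058  4.6538] gap 0.121
ydir az 12.84247722899432 tilt [-0.0069 -0.0033 -1.    ]
travel cm [-0.0358  0.5008  0.1564]
rot deg [0.2428 0.0994 0.4303]
[-0.2878  1.677   0.0131]
```

View pics/s15c.png

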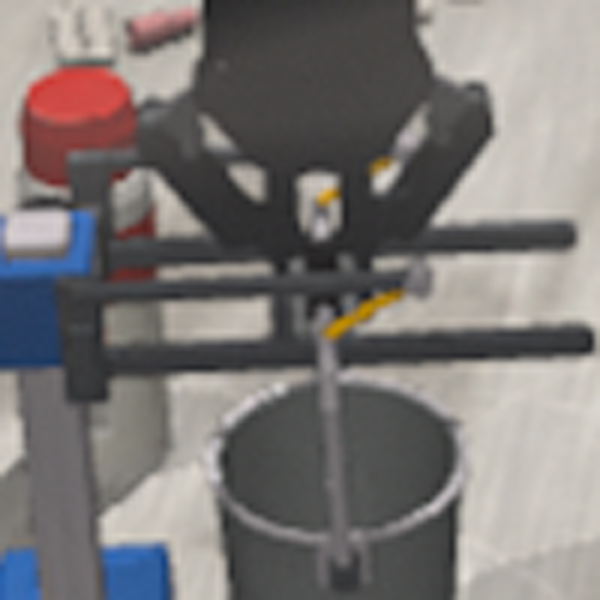

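View pics/w15.png

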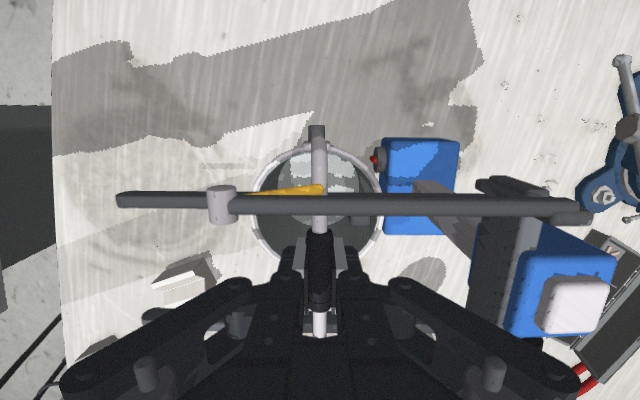

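Emit:
jog_arm:
  rows:
    - {"rotation": [0.1,0,0.4],"travel": [-0.12,0.4,0],"hand": 0.5}
    - {"rotation": [0.1,0,0.3],"travel": [-0.12,0.35,0],"hand": 0.5}

```text
t: 21.65
tcp_pos: [0.6011, 0.1692, 0.2114]
orientation: [-12.0, 89.9, -89.4]
ft_force: [-1.9, 0.4, -1.6]
finger_gap: 0.117
```

```bash
python3 - <<'E'
from h import *
st(0.003,0,.2115); print(status.get_obs()['wrist_torque'])
w=snap('wrist','w16.png')
s=snap('side','s16.png'); im=cv2.imread('pics/s16.png'); cv2.imwrite('pics/s16c.png',cv2.resize(im[180:280,240:340],None,fx=6,fy=6,interpolation=cv2.INTER_CUBIC))
E
```

```text
stand xy mm 2.563558067427792 1.6472216103276156 z 211.41679382352427
F stand -1.7738457654825261 0.7659666044267744 -1.566409374209649
t 21.65 tcp [0.6011 0.1692 0.2114] F [-1.8982  0.3606 -1.5664] gap 0.117
ydir az 12.67876662908374 tilt [ 0.     -0.0019 -1.    ]
travel cm [-0.008   0.0434  0.1648]
rot deg [0.0788 0.1068 0.0227]
[-0.0736  0.455   0.018 ]
```

View pics/s16c.png

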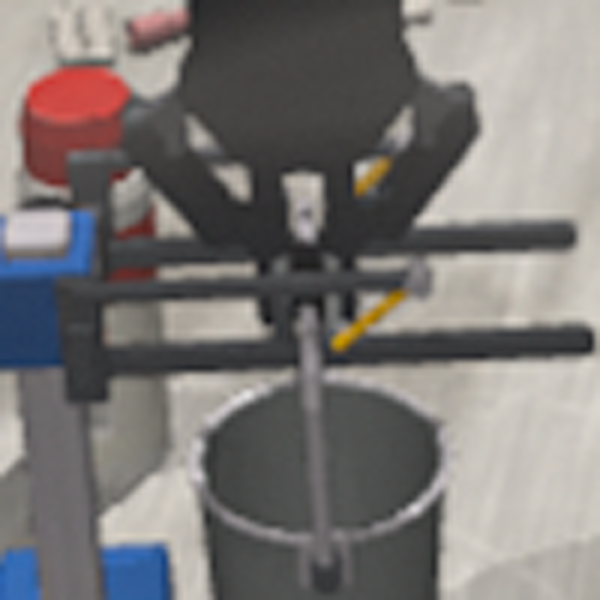

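Emit:
jog_arm:
  rows:
    - {"rotation": [0,0,0],"travel": [0.03,0,0],"hand": 0.5}
    - {"rotation": [0,0,0],"travel": [0.03,0,0],"hand": 0.5}
    - {"rotation": [0,0,0],"travel": [0,0,0],"hand": 0.5}
    - {"rotation": [0,0,0],"travel": [0,0,0],"hand": 0.5}

```text
t: 22.25
tcp_pos: [0.6019, 0.1693, 0.2114]
orientation: [37.0, 89.9, -40.4]
ft_force: [-3.7, -0.8, 1.1]
finger_gap: 0.118
```

```bash
python3 - <<'E'
from h import *
st(0.003,0,.2115)
w=snap('top','t17.png'); cv2.imwrite('pics/t17c.png',cv2.resize(cv2.imread('pics/t17.png')[115:265,180:300],None,fx=4,fy=4,interpolation=cv2.INTER_CUBIC))
s=snap('side','s17.png'); im=cv2.imread('pics/s17.png'); cv2.imwrite('pics/s17c.png',cv2.resize(im[180:280,240:340],None,fx=6,fy=6,interpolation=cv2.INTER_CUBIC))
st()
E
```

```text
stand xy mm 3.3563499908299756 1.582607748447149 z 211.35583580036737
F stand -3.7775928375324925 0.02625913535915674 1.1012877963522334
t 22.25 tcp [0.6019 0.1693 0.2114] F [-3.6923 -0.7984  1.1013] gap 0.118
ydir az 12.658153197125252 tilt [ 0.0014 -0.0012 -1.    ]
travel cm [-0.0142 -0.0358  0.1582]
rot deg [ 0.0581  0.0868 -0.0655]
stand xy mm 3.3778587922471925 1.6044922034194578 z 211.35046154250077
F stand -2.9569890376383436 0.1656076634871743 1.3452085786816228
```

View pics/s17c.png

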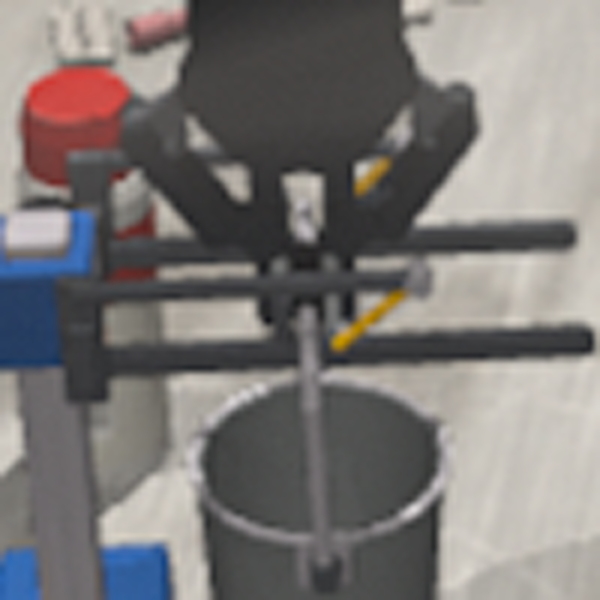

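View pics/t17c.png

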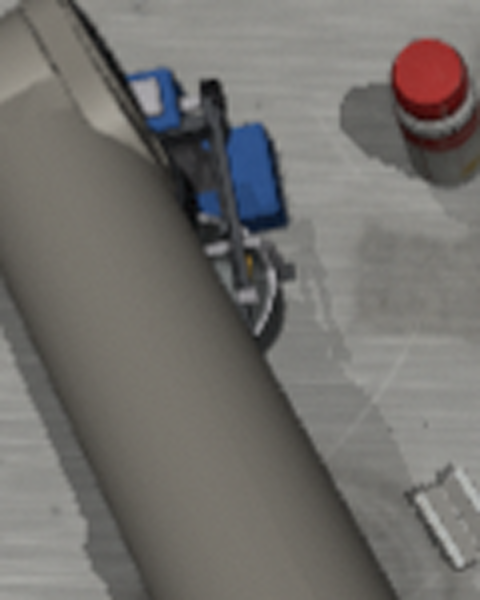

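```bash
python3 - <<'E'
from h import *
c=camera('side'); K=np.array([[c['fx'],0,c['cx']],[0,c['fy'],c['cy']],[0,0,1]])
for s in (43,-43):
  piv=O+SX*-.036+SY*s/1000+np.array([0,0,.205+.03])
  L=np.array([.028,-.028])
  for a in (0,.1,.2):
    l=np.array([[np.cos(a),-np.sin(a)],[np.sin(a),np.cos(a)]])@L
    P=np.array([piv,piv+SX*l[0]+np.array([0,0,l[1]])])
    p=cv2.projectPoints(P,c['rvec'],c['tvec'],K,c['dist_coeffs'])[0][:,0]; q=(p-[240,180])*6
    d=q[1]-q[0]; print(s,a,q.ravel(),'slope',d[1]/d[0])
im=c['pixels']; 
hsv=cv2.cvtColor(im,cv2.COLOR_RGB2HSV); m=(hsv[...,0]>15)&(hsv[...,0]<28)&(hsv[...,1]>170)
n,l,stt,cen=cv2.connectedComponentsWithStats(m[180:280,240:340].astype(np.uint8))
for i in range(1,n):
    y,x=np.where(l==i); 
    if len(x)>4: print(len(x),x.mean()*6,y.mean()*6,np.polyfit(x,y,1), cv2.fitLine(np.c_[x,y].astype(np.float32),2,0,.01,.01).ravel())
E
```

```text
43 0 [415.8923 282.1985 338.2709 350.2259] slope -0.8763988501589851
43 0.1 [415.8923 282.1985 330.5458 343.866 ] slope -0.7225539198164782
43 0.2 [415.8923 282.1985 323.6393 336.8748] slope -0.5926773034671271
-43 0 [403.6439 150.6939 331.2812 215.8657] slope -0.9006261931455455
-43 0.1 [403.6439 150.6939 324.0563 209.7227] slope -0.7416826943903613
-43 0.2 [403.6439 150.6939 317.597  202.9763] slope -0.6076037443001525
5 366.0 178.8 [-0.8 78.6] [ 0.7733 -0.634  61.     29.8   ]
19 363.47368421052636 318.9473684210526 [ -0.813  102.4103] [ 0.7707 -0.6372 60.5789 53.1579]
```

Emit:
jog_arm:
  rows:
    - {"rotation": [0,0,0],"travel": [0,-0.1,0],"hand": 0.5}
    - {"rotation": [0,0,0],"travel": [0,0,0],"hand": 0.9}
    - {"rotation": [0,0,0],"travel": [0,0,0],"hand": 1.3}
    - {"rotation": [0,0,0],"travel": [0,0,0],"hand": 1.6}
    - {"rotation": [0,0,0],"travel": [0,0,0],"hand": 2}
    - {"rotation": [0,0,0],"travel": [0,0,0],"hand": 2.5}
    - {"rotation": [0,0,0],"travel": [0,0,0],"hand": 2.8}
    - {"rotation": [0,0,0],"travel": [0,0,0],"hand": 2.8}

```text
t: 23.4
tcp_pos: [0.6039, 0.1694, 0.2121]
orientation: [84.7, 89.5, 7.3]
ft_force: [1.0, 0.4, 0.5]
finger_gap: 0.327
```

```bash
python3 - <<'E'
from h import *
st(0.003,0,.2115)
w=snap('wrist','w18.png')
s=snap('side','s18.png'); im=cv2.imread('pics/s18.png'); cv2.imwrite('pics/s18c.png',cv2.resize(im[180:300,240:340],None,fx=5,fy=5,interpolation=cv2.INTER_CUBIC))
st()
E
```

```text
stand xy mm 5.266806557055514 1.309720476559922 z 212.0998205840483
F stand 1.03420706477544 0.21317919115903852 0.5184327845978843
t 23.4 tcp [0.6039 0.1694 0.2121] F [0.9628 0.4337 0.5184] gap 0.327
ydir az 12.619330253636209 tilt [ 0.0082  0.001  -1.    ]
travel cm [ 0.0582 -0.2272  0.1309]
rot deg [ 0.0192  0.0436 -0.4699]
stand xy mm 5.239883614071231 1.2625784048625486 z 212.0606737099417
F stand -0.9026256036297897 0.4503986710769814 -0.1733290071553012
```

View pics/s18c.png

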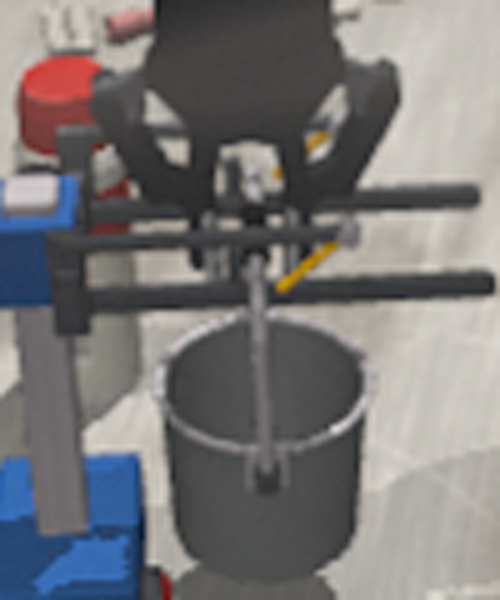

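View pics/w18.png

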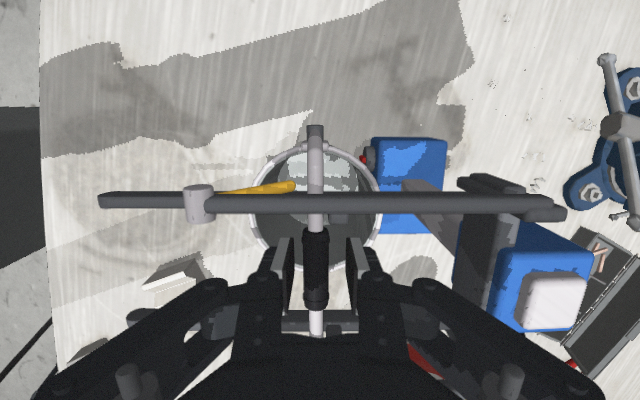

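Emit:
jog_arm:
  rows:
    - {"rotation": [0,0,0],"travel": [-0.5,-0.05,0],"hand": 2.8}
    - {"rotation": [0,0,0],"travel": [-0.8,0,0],"hand": 2.8}
    - {"rotation": [0,0,0],"travel": [-1,0,0],"hand": 2.8}
    - {"rotation": [0,0,0],"travel": [-1.5,0,0],"hand": 2.8}
    - {"rotation": [0,0,0],"travel": [-2,0,0],"hand": 2.8}
    - {"rotation": [0,0,0],"travel": [-2,0,0],"hand": 2.8}
    - {"rotation": [0,0,0],"travel": [-2,0,0],"hand": 2.8}
    - {"rotation": [0,0,0],"travel": [-2,0,0],"hand": 2.8}
    - {"rotation": [0,0,0],"travel": [-2,-3,0],"hand": 2.8}
    - {"rotation": [0,0,0],"travel": [0,-4,0],"hand": 2.8}
    - {"rotation": [0,0,0],"travel": [0,-4,0],"hand": 2.8}
    - {"rotation": [0,0,0],"travel": [0,0,0],"hand": 2.8}

```text
t: 25.0
tcp_pos: [0.4931, 0.1466, 0.3645]
orientation: [89.3, 88.9, 12.0]
ft_force: [-0.0, -0.2, 0.2]
finger_gap: 0.326
```

```bash
python3 - <<'E'
from h import *
import pickle
st()
o,c,r=pose()
w=snap('wrist','w19.png');pickle.dump((w,o),open('w19.pkl','wb'))
s=snap('side','s19.png');pickle.dump((s,o),open('s19.pkl','wb')); im=cv2.imread('pics/s19.png'); cv2.imwrite('pics/s19c.png',cv2.resize(im[170:310,225:345],None,fx=5,fy=4,interpolation=cv2.INTER_CUBIC))
s=snap('top','t19.png')
E
```

```text
stand xy mm -107.77396134379723 3.1446721695851427 z 364.4584707473684
F stand -0.07147768559085599 -0.2147444619275719 0.20173795332095337
```

View pics/s19c.png

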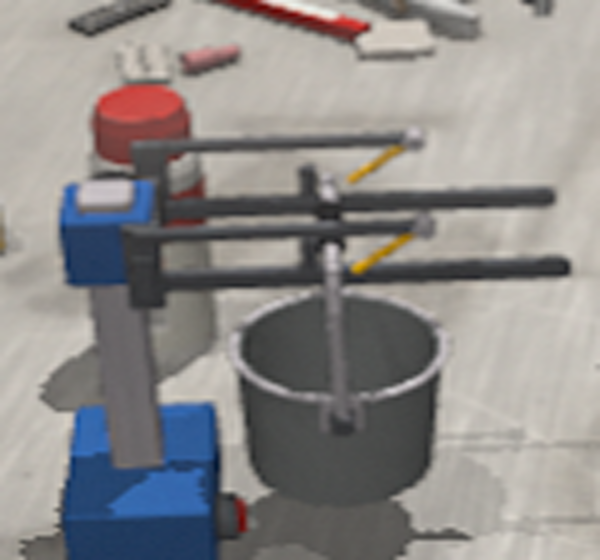

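View pics/w19.png

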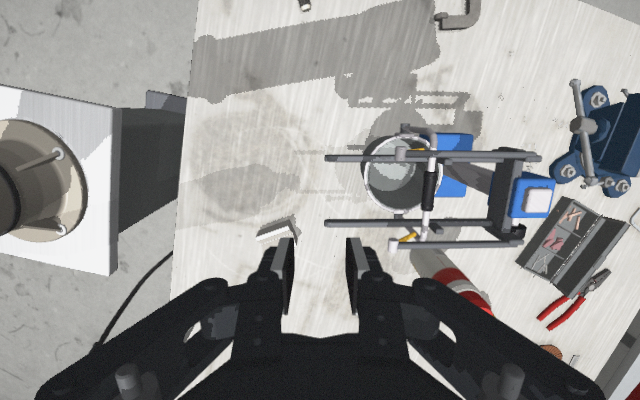

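View pics/t19.png

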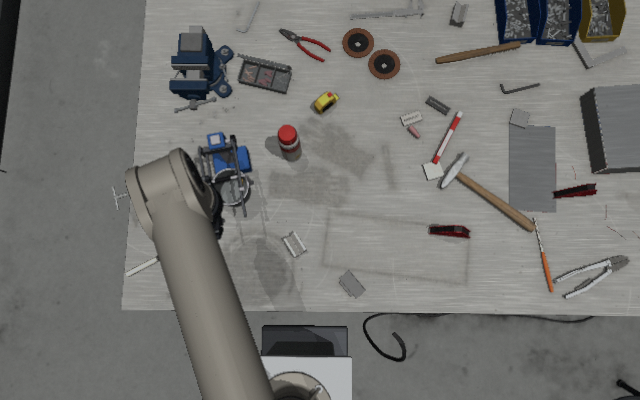

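Emit:
jog_arm:
  rows:
    - {"rotation": [0,0,0],"travel": [0,0,0],"hand": 2.8}
    - {"rotation": [0,0,0],"travel": [0,0,0],"hand": 2.8}
    - {"rotation": [0,0,0],"travel": [0,0,0],"hand": 2.8}
    - {"rotation": [0,0,0],"travel": [0,0,0],"hand": 2.8}
    - {"rotation": [0,0,0],"travel": [0,0,0],"hand": 2.8}
    - {"rotation": [0,0,0],"travel": [0,0,0],"hand": 2.8}
    - {"rotation": [0,0,0],"travel": [0,0,0],"hand": 2.8}
    - {"rotation": [0,0,0],"travel": [0,0,0],"hand": 2.8}

```text
t: 26.15
tcp_pos: [0.4977, 0.1472, 0.3629]
orientation: [103.3, 88.9, 26.0]
ft_force: [0.1, 0.0, -0.1]
finger_gap: 0.327
```

```bash
python3 - <<'E'
from h import *
import pickle
w,o=pickle.load(open('w19.pkl','rb'))
p=wplane(w,o,(429,191),.2085); print('sleeve stand',(p-O)@SX,(p-O)@SY)
a=pickle.load(open('s19.pkl','rb'))[0]['pixels'].astype(int); b=snap('side','s20.png')['pixels'].astype(int)
d=np.abs(a-b).sum(2)[190:300,260:330]; print('motion diff',d.mean(),d.max(), status.get_obs()['ft_force'])
job.finish_job()
E
```

```text
sleeve stand 0.005534268382327362 0.0016234018896207874
motion diff 2.2624675324675323 64 [-0.334   0.6399 -0.3768]
the job is handed in; nothing more can be done
```

The pail now hangs by its bail on both prongs, with both keepers snapped down in front of it. The job was handed in after about 26 s of the 72 s allowed.

- **Raising the bail:** I gripped the sleeve and swung the bail upright with the pail standing on the bench. The pail slid about 11 mm along the bench because my arc was slightly off. It carried up to about 4.6 N of lift near the end, but it stayed down and level.
- **Hanging:** I brought it in over the open ends of the prongs and lowered until they took the weight, with the TCP at about 211 mm. I then slid it back until both keepers snapped, held it there, released and backed off.
- **Last checks:**
  - The crossbar was measured at about 5.5 mm behind the stand's origin and 1.6 mm to the side. That is inside the 9 mm and 14 mm limits.
  - Both keepers looked down in the side view, the pail was upright and clear of the bench, and the arm was clear with about zero wrist force.
  - Side pictures taken about 1 s apart were almost the same, so it looked still. I did not measure its speed.
  - The can, V-block and magnet look unmoved in the top view.
- **What disagreed:**
  - Getting past the keepers took more than the expected 3 to 8 N: about 10 N steadily, with one peak of about 15 N sideways and 12.5 N downward. I estimate about 23 N on the hanger at that peak, including the pail's weight, against the 35 N limit.
  - The measured 5.5 mm is slightly past the nominal 5 mm stop, which is within camera error.

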